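# Set the height stop with a setting bar

### The arm

A 6-joint arm with a two-finger parallel gripper is mounted at the origin on the work surface. World frame = base frame: x ahead of the robot, y to its left, z up, the work surface at z = 0. Lengths are in m, angles in rad, forces in N, time in s.
With the tool pointing down it reaches from about 0.25 to 0.775 m from the base axis. Payload 4 kg.
Tool frame: the origin (TCP) lies at the very end of the fingers, on their centre line; the grasp point (between the pads) lies 19 mm behind it; z points along the fingers, x is the direction in which the jaws open and shut, and the axes are right-handed (so a half turn about z gives the same grasp; the last joint's range is limited). The gripper opens to 94 mm and grips with 3 to 60 N. Pads are 16 mm wide; open, the fingers measure 119 mm over their backs; the gripper's body (75 mm by 177 mm) begins 78 mm behind the grasp point.
Start: joints at [1.113, 0.087, 1.371, -0, 1.684, -0.103], TCP at [0.191, 0.516, 0.206] pointing down, gripper open.
Joint ranges: [-3.1, 3.1], [-0.76, 2.03], [0.27, 2.55], [-1.08, 4.22], [0.17, 2.65], [-2.57, 2.57]. Speed limits (rad/s): [2.79, 2.79, 3.14, 3.14, 3.14, 3.14].

### API

Orientations are given as [roll, pitch, yaw] about the fixed x, y, z axes, in that order (R = Rz(yaw) Ry(pitch) Rx(roll)).
In Python, from bench import robot, cams, ticket gives the robot as it stands.
- The arm moves only by the tool jog_arm, never from a script. Its argument "series" is a list of rows, each an object of numbers: "x", "y", "z": the shift along the tool's x, y, z in m; "rx", "ry", "rz": the turn, a rotation vector about the tool's x, y, z in degrees. A call has 1 to 12 rows; each row shifts and turns the pose as measured when the row begins, along the tool's axes as they then stand; what a row does not reach is not made up. A row lasts 1/12 s, in which the tool goes at most 41.7 mm and 7.16 degrees, less where a joint would pass 70% of its speed; a pose out of reach is approached as far as the arm can. A call with a gripper value outside its range is refused whole. "claw" is the opening, from 0 (shut) to 1 (fully open), set as the call begins (left out, the last holds). The fingers move at their own pace and stop on an object; the grip force is fixed at half the most. Time passes only in rows, so rows that do not move let the fingers close. It gives the time, the measured TCP pose, the force and the opening at its end, in the units of the state.
- robot.get_obs(): the state, without advancing time (a new reading comes with each control period).
- cams.snapshot(name): name is "side" or "top" or "wrist"; returns a dict with "img" (480x640x3 uint8, red, green, blue), "mtx" (3x3 intrinsics, pixels), "origin" and "attitude" of the camera in the world. Camera axes: x right, y down, z forward; pixel columns grow to the right and rows downward; lengths in m; the calibration is good to about 2 mm. A picture is of the moment at which its call begins. There is no depth.
- ticket.close_job(): hands the job in, once; it reports no verdict.
Trained networks look in a picture, given as the dict that the camera call returned (one of the last four; its "shot" number tells which), for a name from the list of things; names that differ only in an ending like _2 or _b are one class to them, and where a whole thing is asked for, a point or a joint stands for the part that bears it (a point fixed in the world has none). Each returns a list of dicts, best first, with "p" (0 to 1); they miss things now and then, are a little off and sometimes report something else, mostly with a low value. They report only what shows in the picture. A call takes as long as a camera call. They do not tell look-alikes from the thing itself.
- cams.look_for(thing, picture): "bbox" ([left, top, width, height] in pixels, round what is visible of it).
The state is a dict: "time": time; "joint_positions": joint angles; "qvel": joint speeds; "joint_torque": joint torques, N m; "tool_pos": TCP position; "ee_rot": TCP orientation; "wrist_force": force on the tool from outside, world axes, zero at the start; "wrist_torque": the same for the moment, N m; "width": finger opening in m.
Only numpy, scipy, OpenCV 4.12 (cv2) and the standard library are available. Lean on these libraries where they do the work, as an engineer would, in place of code of your own. Each camera call takes 0.05 s, during which the arm holds its last target.

### The job

Set the height stop: lay the thicker of the two aluminium bars squarely and centred along the narrow raised rail, its end reaching about 15 to 25 mm past the middle of the stop's brass foot, then put the T-handled driver on the stop screw's head and turn the screw down until the bar just drags under the sprung foot: the foot pushed in about 3 mm. Leave the bar there, lift the driver off and stand it upright on the bench beside the fixture, with the screw turned only by the driver and the other things on the bench left alone.

Things in the scene. Friction and masses are not known exactly. Their poses are not given: they have to be found in the camera images.
- fixture: grey height-stop fixture, fixed to the bench. Origin: centre of the underside of its base plate (80 x 280 x 12 mm). Its y runs along the steel rail towards the column. The rail is 24 mm wide, from y = -130 to +85 mm at x = 0, its flat top 45 mm above the bench, open at the -y end. Column: 50 x 40 mm, y = 95 to 135, 125 mm high.
- rail_top (a point): point on the rail's top face straight below the stop screw's axis (fixture x 0, y 45 mm, 45 mm above the bench); axes as the fixture's.
- beam_end (a point): middle of the free end of the fixture's arm, 112 mm above the bench, at fixture y = 25 mm; axes as the fixture's. The arm (40 mm wide, 100 to 125 mm above the bench) overhangs the rail from the column back to here. The upright stop screw passes through it 20 mm further along +y (fixture x = 0, y = 45).
- screw (a joint): rotation of the stop screw, rad, 0 to 5.5, starts at 1 to 2.5. Grows clockwise seen from above, lowering screw and foot by 4 mm per rad (coarse thread). Stays where left; 0.12 N m turns it. At 0 the tang on its head lies along the fixture's x (across the rail). With the thick bar on the rail the foot first touches at 3.5 rad; it is pushed in 3 mm at 4.25.
- head_seat (a point): centre of the top face of the round flange (54 mm diameter, 7 mm thick) on the stop screw's head; 156 mm above the bench at joint screw = 0, sinking 4 mm per rad. It turns with the screw. On this face stands the flat upright tang: 30 mm long (along the point's x), 10 mm thick, 17 mm high.
- screw_head: the screw's head itself: flange and tang, dark steel. Not to be touched with the fingers. Its origin lies on the screw axis 67 mm below the flange's top face.
- foot_face (a point): centre of the underside of the round brass sprung foot (26 mm diameter, 10 mm high) under the screw; 89 mm above the bench at joint screw = 0 with the spring free.
- stop_foot (a joint): how far the sprung foot is pushed up into the screw, m: 0 hanging free, 0.008 fully in. The spring gives about 1.2 N at first touch plus 1.2 N per mm.
- setting_bar_mid (a point): centre of the setting bar, the thicker of the two plain aluminium bars: 190 mm long (its x), 30 mm wide (y), 30 mm high (z), about 0.46 kg. Loose, lies flat on the bench at the start.
- thin_bar_mid (a point): centre of the other, thinner aluminium bar: 190 x 30 mm, only 18 mm high. Not needed, a bystander.
- driver_bar (a point): centre of the black cross-bar of the loose T-handled driver, which stands upright on its socket (bar centre 112 mm above the socket's mouth). Bar: 100 mm long (its x), 16 mm thick (y), 22 mm high. Weight about 0.3 kg. A 14 mm thick shank runs from the bar down to the steel socket (48 mm across, 28 mm high).
- driver_mouth (a point): centre of the driver's underside, the mouth of its socket. The slot in it, 36 mm long along x (parallel to the cross-bar), 16 mm wide, 19 mm deep, drops over the screw's tang until the socket's flat end rests on the flange, where the driver stands by itself. It has about 0.2 rad of turning play on the tang.
- bin: yellow open plastic bin, 130 x 170 x 75 mm, origin under its centre. Bystander.
- oil: white plastic oil bottle with black cap, 56 mm across, 150 mm high, origin under its centre. Bystander.
- screwdriver: ordinary lying screwdriver about 200 mm long (not the T-handled driver). Bystander.
- tin: plain round steel tin, 66 mm across, 60 mm high, origin under its centre. Bystander.
- hammer: lying hammer about 280 mm long. Bystander.
- wrench: lying wrench about 150 mm long. Bystander.
- setting_bar: the same setting bar; origin at the centre of its underside.
- driver: the same T-handled driver; origin at the centre of its socket's mouth.
There are look-alikes about, which are no part of the job. What is shaped like the driver but green or purple is not meant.

How it is judged:
By the outcome, as a careful person would: the job done as asked, in the order asked, and still so for the second after the job is handed in, with the robot touching nothing.
It also fails if it takes over 72 s, if anything falls off the work surface, if the arm or the gripper's body presses on something with over 40 N, if the wrist force passes 120 N, or if a joint passes its speed limit or range.

## Working session

There is one attempt and no reset: what is moved stays moved. The work goes in short steps, Python scripts to look and compute and a tool call to move; the robot and the scene stay as the last step left them, time stands still between calls to the robot, and variables do not carry over. Pictures are saved under pics/ and viewed, and the job is handed in when it is done.

Besides the shell and the picture viewer there is one more tool, called after "Emit:" as a command line: name --argument value ..., lists and objects as JSON in quotes. jog_arm: Moves the arm, as the interface text tells. Its arguments: {"type":"object","properties":{"series":{"type":"array","items":{"type":"object","properties":{"x":{"type":"number"},"y":{"type":"number"},"z":{"type":"number"},"rx":{"type":"number"},"ry":{"type":"number"},"rz":{"type":"number"}}}},"claw":{"type":"number"}},"required":["series"]}

```bash
ls; mkdir -p pics; cat > h.py <<'E'
import numpy as np, cv2
from bench import robot, cams, ticket
def snap(n,f):
    s=cams.snapshot(n); cv2.imwrite('pics/'+f,s['img'][:,:,::-1]); return s
E
python3 - <<'E'
from h import *
print(robot.get_obs())
for n in ['side','top','wrist']:
    s=snap(n,n+'0.png'); print(n,{k:v for k,v in s.items() if k!='img'})
E
```

```text
pics
{'time': 0.0, 'joint_positions': array([ 1.11289967e+00,  8.79610487e-02,  1.37225157e+00,  1.34681809e-06,
        1.68358336e+00, -1.03089343e-01]), 'qvel': array([-0.00022831,  0.00150513, -0.00271136,  0.00128492, -0.00062486,
        0.00171037]), 'joint_torque': array([ 6.07182938e-04, -3.40192723e+01, -3.02426791e+01,  7.19257188e-02,
        3.29295325e-02, -1.72214154e-04]), 'tool_pos': array([0.19083121, 0.51525091, 0.20430223]), 'ee_rot': array([-3.14136458e+00,  2.19149541e-03,  1.21598941e+00]), 'wrist_force': array([-0.22151902,  0.0845543 ,  0.43396725]), 'wrist_torque': array([ 0.02187042,  0.0532135 , -0.00495333]), 'width': 0.09401658572603022}
side {'mtx': array([[507.90810906,   0.        , 313.49353435],
       [  0.        , 507.90810906, 236.03824132],
       [  0.        ,   0.        ,   1.        ]]), 'origin': array([ 0.00415673, -0.7563069 ,  0.95121225]), 'attitude': array([-2.22593768,  0.01800524, -0.61322754]), 'shot': 1}
top {'mtx': array([[572.42893126,   0.        , 316.39804901],
       [  0.        , 572.42893126, 232.41505599],
       [  0.        ,   0.        ,   1.        ]]), 'origin': array([0.46200742, 0.09770357, 1.39702473]), 'attitude': array([-3.04979186e+00, -2.22086008e-03, -1.57644080e+00]), 'shot': 2}
wrist {'mtx': array([[369.7454657 ,   0.        , 323.79215426],
       [  0.        , 369.7454657 , 239.03113884],
       [  0.        ,   0.        ,   1.        ]]), 'origin': array([0.11838071, 0.54344955, 0.38124995]), 'attitude': array([2.87044547e+00, 2.20419440e-03, 1.21529396e+00]), 'shot': 3}
```

View pics/side0.png

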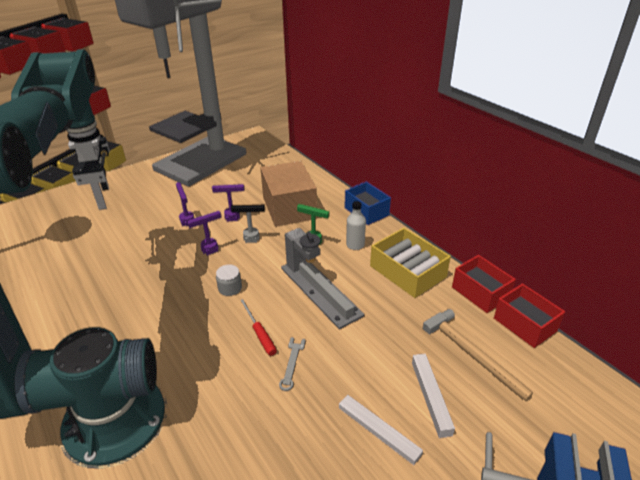

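View pics/top0.png

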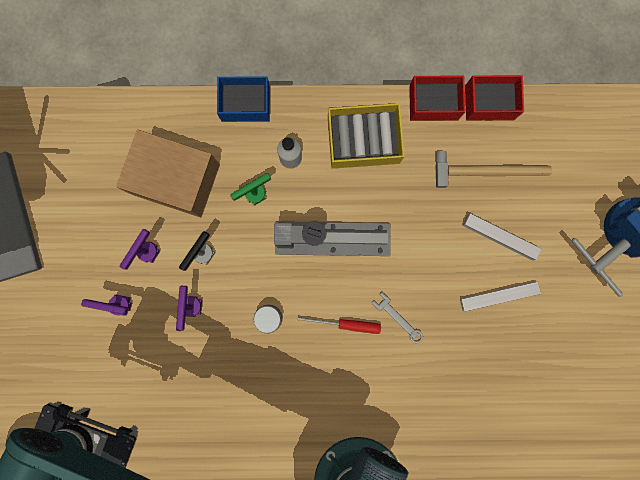

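View pics/wrist0.png

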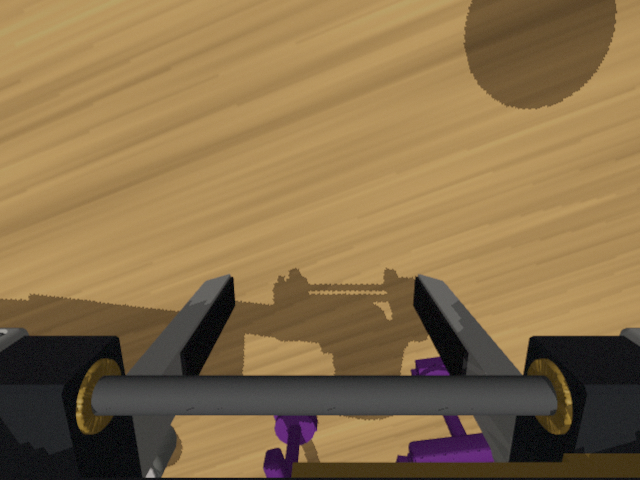

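The top view shows the fixture at (333,239) with its rail pointing right. The black driver is at (197,252), and the two candidate bars are at (501,236) and (500,296). I'll zoom in and compute positions.

```bash
cat >> h.py <<'E'
from scipy.spatial.transform import Rotation as R
def ray(s,uv):
    K=s['mtx']; d=np.linalg.inv(K)@np.array([uv[0],uv[1],1.]); return R.from_euler('xyz',s['attitude']).as_matrix()@d
def at_z(s,uv,z):
    d=ray(s,uv); o=s['origin']; return o+d*(z-o[2])/d[2]
def proj(s,p):
    M=R.from_euler('xyz',s['attitude']).as_matrix(); c=M.T@(np.array(p)-s['origin']); q=s['mtx']@c; return q[:2]/q[2]
def tri(obs):
    A=np.zeros((3,3));b=np.zeros(3);
    for s,uv in obs:
        d=ray(s,uv); d/=np.linalg.norm(d); P=np.eye(3)-np.outer(d,d); A+=P; b+=P@s['origin']
    return np.linalg.solve(A,b)
CAL={'side':dict(mtx=np.array([[507.90810906,0,313.49353435],[0,507.90810906,236.03824132],[0,0,1]]),origin=np.array([0.00415673,-0.7563069,0.95121225]),attitude=np.array([-2.22593768,0.01800524,-0.61322754])),
'top':dict(mtx=np.array([[572.42893126,0,316.39804901],[0,572.42893126,232.41505599],[0,0,1]]),origin=np.array([0.46200742,0.09770357,1.39702473]),attitude=np.array([-3.04979186e+00,-2.22086008e-03,-1.57644080e+00]))}
def crop(src,box,k,dst):
    im=cv2.imread('pics/'+src) ; l,t,w,h=box; cv2.imwrite('pics/'+dst,cv2.resize(im[t:t+h,l:l+w],None,fx=k,fy=k,interpolation=cv2.INTER_CUBIC))
E
python3 - <<'E'
from h import *
crop('side0.png',(330,340,130,130),5,'s_bars.png')
crop('top0.png',(450,200,110,120),5,'t_bars.png')
crop('top0.png',(170,200,230,90),3.4,'t_fix.png')
crop('side0.png',(170,180,200,150),4,'s_fix.png')
E
```

```text
(no output)
```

View pics/s_bars.png

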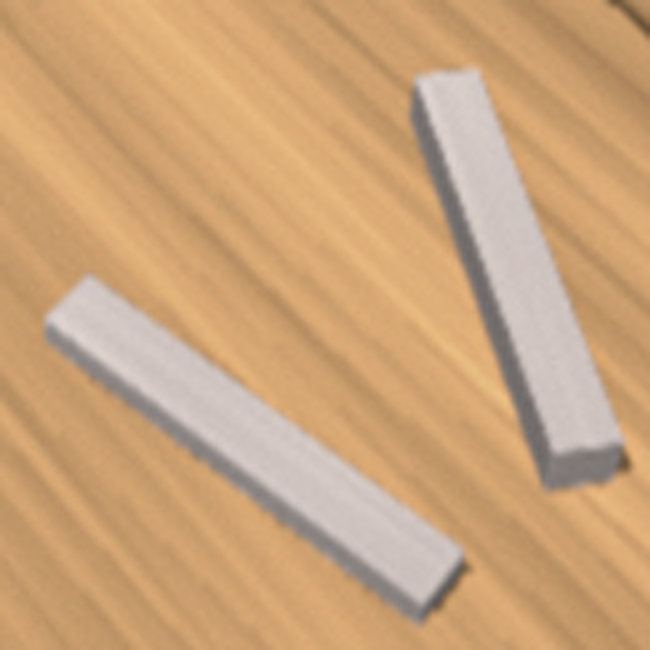

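View pics/t_bars.png

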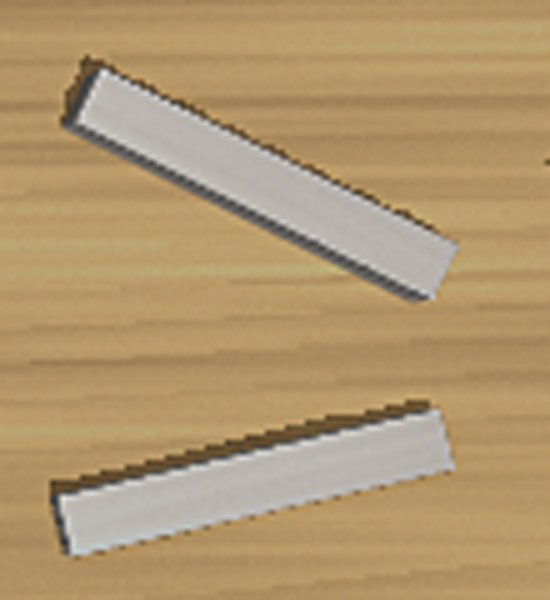

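View pics/t_fix.png

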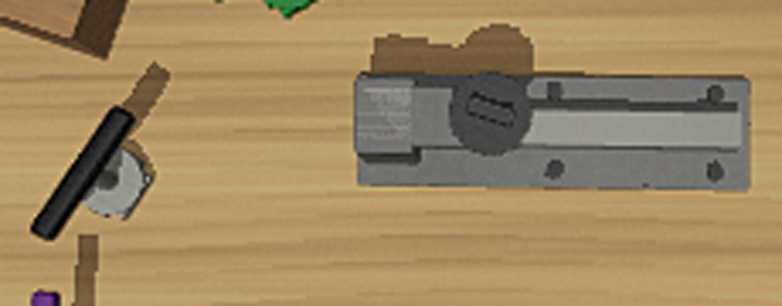

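View pics/s_fix.png

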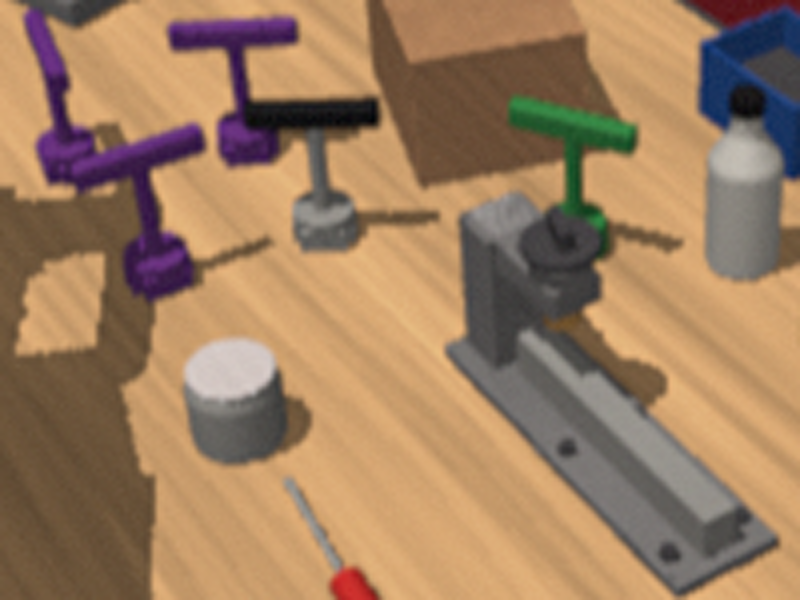

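```bash
python3 - <<'E'
from h import *
T,S=CAL['top'],CAL['side']
ct=lambda p:(450+p[0]/5-.4,200+p[1]/5-.4); cs=lambda p:(330+p[0]/5-.4,340+p[1]/5-.4)
# A corners: far-left..., match top<->side
At=[(103,67),(457,243),(432,298),(80,123)]
As=[(477,72),(620,445),(553,455),(415,78)]
pts=np.array([tri([(T,ct(a)),(S,cs(b))]) for a,b in zip(At,As)]);print('A',pts.round(4))
Bt=[(60,495),(435,408),(453,467),(72,555)]
Bs=[(90,275),(463,555),(425,605),(45,322)]
ptsB=np.array([tri([(T,ct(a)),(S,cs(b))]) for a,b in zip(Bt,Bs)]);print('B',ptsB.round(4))
for P in (pts,ptsB):
    c=P.mean(0); d=(P[1]+P[2]-P[0]-P[3])/2; print(c.round(4),np.linalg.norm(d).round(4),np.degrees(np.arctan2(d[1],d[0])).round(2))
P=np.array([at_z(T,ct(a),.03) for a in At]);c=P.mean(0); d=(P[1]+P[2]-P[0]-P[3])/2; print('A@.03',c.round(4),np.linalg.norm(d).round(4),np.degrees(np.arctan2(d[1],d[0])).round(2))
# fixture
cf=lambda p:(170+p[0]/3.4-.35,200+p[1]/3.4-.35); ss=lambda p:(170+p[0]/4-.4,180+p[1]/4-.4)
base=[(357,186),(750,189),(750,77)]
B=np.array([at_z(T,cf(a),.012) for a in base]);print('base top corners',B.round(4))
bs=[(448,350),(682,592),(777,543)]
print('tri',np.array([tri([(T,cf(a)),(S,ss(b))]) for a,b in zip(base,bs)]).round(4))
print('side@.012',np.array([at_z(S,ss(b),.012) for b in bs]).round(4))
# rail end corners at z .045
print('rail end',[at_z(T,cf(a),.045).round(4) for a in [(740,150),(742,108)]], [at_z(S,ss(a),.045).round(4) for a in [(705,515),(742,492)]])
# flange
print('flange', at_z(T,cf((490,114)),.15).round(4), at_z(S,ss((560,243)),.15).round(4), tri([(T,cf((490,114))),(S,ss((560,243)))]).round(4))
# tang top
t=[at_z(T,cf(a),.167) for a in [(470,103),(513,117)]];print('tang',t)
# driver bar ends
e=[tri([(T,cf(a)),(S,ss(b))]) for a,b in [((122,112),(370,111)),((41,230),(255,114))]];print('drv',np.array(e).round(4))
e=[at_z(T,cf(a),.123) for a in [(125,112),(42,232)]];print(e)
E
```

```text
A [[ 0.6326 -0.2767  0.0286]
 [ 0.5461 -0.4436  0.0277]
 [ 0.5204 -0.431   0.0281]
 [ 0.6054 -0.2641  0.0315]]
B [[ 0.4276 -0.2527  0.0183]
 [ 0.4682 -0.4356  0.0145]
 [ 0.4403 -0.4424  0.0171]
 [ 0.399  -0.2584  0.0156]]
[ 0.5761 -0.3538  0.029 ] 0.1877 -117.19
[ 0.4338 -0.3473  0.0164] 0.188 -77.44
A@.03 [ 0.5765 -0.3538  0.03  ] 0.1871 -117.16
base top corners [[ 0.5367  0.1953  0.012 ]
 [ 0.533  -0.0846  0.012 ]
 [ 0.6133 -0.086   0.012 ]]
tri [[ 0.5391  0.1944  0.0081]
 [ 0.5341 -0.0855  0.01  ]
 [ 0.6128 -0.0861  0.0056]]
side@.012 [[ 0.539   0.1892  0.012 ]
 [ 0.5341 -0.0874  0.012 ]
 [ 0.6073 -0.0901  0.012 ]]
rail end [array([ 0.5585, -0.0738,  0.045 ]), array([ 0.5879, -0.0756,  0.045 ])] [array([ 0.5654, -0.0692,  0.045 ]), array([ 0.5963, -0.0671,  0.045 ])]
flange [0.5751 0.1    0.15  ] [0.5741 0.096  0.15  ] [0.5759 0.0998 0.1467]
tang [array([0.58068234, 0.11267842, 0.167     ]), array([0.57161  , 0.0854339, 0.167    ])]
drv [[0.5791 0.3446 0.1143]
 [0.5056 0.3949 0.1137]]
[array([0.58021754, 0.3399189 , 0.123     ]), array([0.50178053, 0.3931775 , 0.123     ])]
```

Bar A is the thick one: triangulated height is about 29 mm against about 16 mm for B. It's at (0.5765, -0.354), with its axis at about 62.8°. I'll write a row planner and then move above it.

```bash
cat >> h.py <<'E'
def plan(tx,ty,tz,yawdeg,n=None,vmax=.038,wmax=6.8):
    o=robot.get_obs(); p=np.array(o['tool_pos']); M=R.from_euler('xyz',o['ee_rot'])
    tgt=R.from_euler('xyz',[np.pi,0,np.radians(yawdeg)]); t=np.array([tx,ty,tz])
    cur=np.degrees(o['ee_rot'][2]); rv=(M.inv()*tgt).as_rotvec(degrees=True)
    d=t-p; m=max(np.linalg.norm(d)/vmax,abs(rv).max()/wmax,1); N=n or int(np.ceil(m))
    print('from',p.round(4),np.degrees(o['ee_rot']).round(2),'rotvec',rv.round(2),'N',N)
    out=[]
    for i in range(N):
        rem=N-i
        dt=M.inv().apply((t-p)/rem); r=(M.inv()*tgt).as_rotvec(degrees=True)/rem
        row=dict(zip(['x','y','z','rx','ry','rz'],[float(round(v,4)) for v in dt]+[float(round(v,2)) for v in r]))
        out.append({k:v for k,v in row.items() if v})
        p=p+M.apply(dt); M=M*R.from_rotvec(r,degrees=True)
    import json
    for k in range(0,N,12): print(json.dumps(out[k:k+12]))
E
python3 - <<'E'
from h import *
plan(.5674,-.3716,.16,-27.2)
E
```

```text
from [0.1909 0.5154 0.2046] [-1.7999e+02  9.0000e-02  6.9670e+01] rotvec [7.000e-02 8.000e-02 9.687e+01] N 26
[{"x": -0.027, "y": 0.0254, "z": 0.0018, "rz": 3.73}, {"x": -0.0252, "y": 0.0271, "z": 0.0018, "rz": 3.73}, {"x": -0.0234, "y": 0.0287, "z": 0.0017, "rz": 3.73}, {"x": -0.0215, "y": 0.0302, "z": 0.0017, "rz": 3.73}, {"x": -0.0195, "y": 0.0315, "z": 0.0017, "rz": 3.73}, {"x": -0.0174, "y": 0.0327, "z": 0.0017, "rz": 3.73}, {"x": -0.0153, "y": 0.0338, "z": 0.0017, "rz": 3.73}, {"x": -0.013, "y": 0.0347, "z": 0.0017, "rz": 3.73}, {"x": -0.0107, "y": 0.0355, "z": 0.0017, "rz": 3.73}, {"x": -0.0084, "y": 0.0361, "z": 0.0017, "rz": 3.73}, {"x": -0.0061, "y": 0.0366, "z": 0.0017, "rz": 3.73}, {"x": -0.0037, "y": 0.0369, "z": 0.0017, "rz": 3.73}]
[{"x": -0.0013, "y": 0.037, "z": 0.0017, "rz": 3.73}, {"x": 0.0011, "y": 0.037, "z": 0.0017, "rz": 3.73}, {"x": 0.0035, "y": 0.0369, "z": 0.0017, "rz": 3.73}, {"x": 0.0059, "y": 0.0366, "z": 0.0017, "rz": 3.73}, {"x": 0.0083, "y": 0.0361, "z": 0.0017, "rz": 3.73}, {"x": 0.0106, "y": 0.0355, "z": 0.0017, "rz": 3.73}, {"x": 0.0129, "y": 0.0347, "z": 0.0017, "rz": 3.73}, {"x": 0.0151, "y": 0.0338, "z": 0.0017, "rz": 3.73}, {"x": 0.0173, "y": 0.0328, "z": 0.0017, "rz": 3.73}, {"x": 0.0194, "y": 0.0316, "z": 0.0017, "rz": 3.73}, {"x": 0.0214, "y": 0.0302, "z": 0.0017, "rz": 3.73}, {"x": 0.0233, "y": 0.0288, "z": 0.0017, "rz": 3.73}]
[{"x": 0.0252, "y": 0.0272, "z": 0.0017, "rz": 3.73}, {"x": 0.0269, "y": 0.0255, "z": 0.0017, "rz": 3.73}]
```

Emit:
jog_arm --series '[{"x":-0.027,"y":0.025,"z":0.001,"rz":3.7},{"x":-0.025,"y":0.027,"z":0.001,"rz":3.7},{"x":-0.023,"y":0.029,"z":0.001,"rz":3.7},{"x":-0.021,"y":0.03,"z":0.001,"rz":3.7},{"x":-0.019,"y":0.031,"z":0.001,"rz":3.7},{"x":-0.017,"y":0.033,"z":0.001,"rz":3.7},{"x":-0.015,"y":0.034,"z":0.001,"rz":3.7},{"x":-0.013,"y":0.035,"z":0.001,"rz":3.7},{"x":-0.011,"y":0.035,"z":0.001,"rz":3.7},{"x":-0.008,"y":0.036,"z":0.001,"rz":3.7},{"x":-0.006,"y":0.037,"z":0.001,"rz":3.7},{"x":-0.004,"y":0.037,"z":0.001,"rz":3.7}]'

```text
invalid input
```

Emit:
jog_arm --series '[{"x":-0.001,"y":0.037,"z":0.002,"rz":3.7},{"x":0.001,"y":0.037,"z":0.002,"rz":3.7},{"x":0.003,"y":0.037,"z":0.002,"rz":3.7},{"x":0.006,"y":0.037,"z":0.002,"rz":3.7},{"x":0.008,"y":0.036,"z":0.002,"rz":3.7},{"x":0.011,"y":0.036,"z":0.002,"rz":3.7},{"x":0.013,"y":0.035,"z":0.002,"rz":3.7},{"x":0.015,"y":0.034,"z":0.002,"rz":3.7},{"x":0.017,"y":0.033,"z":0.002,"rz":3.7},{"x":0.019,"y":0.032,"z":0.002,"rz":3.7},{"x":0.021,"y":0.03,"z":0.002,"rz":3.7},{"x":0.023,"y":0.029,"z":0.002,"rz":3.7}]'

```text
invalid input
```

```bash
python3 - <<'E'
from h import *
print(robot.get_obs()['time'])
plan(.5674,-.3716,.16,-27.2)
s=snap('wrist','w1.png')
P=[(.6326,-.2767,.03),(.5461,-.4436,.03),(.5204,-.431,.03),(.6054,-.2641,.03)]
print([proj(s,p).round() for p in P])
E
```

```text
0.15
from [0.1909 0.5154 0.2046] [-1.7999e+02  9.0000e-02  6.9670e+01] rotvec [7.000e-02 8.000e-02 9.687e+01] N 26
[{"x": -0.027, "y": 0.0254, "z": 0.0018, "rz": 3.73}, {"x": -0.0252, "y": 0.0271, "z": 0.0018, "rz": 3.73}, {"x": -0.0234, "y": 0.0287, "z": 0.0017, "rz": 3.73}, {"x": -0.0215, "y": 0.0302, "z": 0.0017, "rz": 3.73}, {"x": -0.0195, "y": 0.0315, "z": 0.0017, "rz": 3.73}, {"x": -0.0174, "y": 0.0327, "z": 0.0017, "rz": 3.73}, {"x": -0.0153, "y": 0.0338, "z": 0.0017, "rz": 3.73}, {"x": -0.013, "y": 0.0347, "z": 0.0017, "rz": 3.73}, {"x": -0.0107, "y": 0.0355, "z": 0.0017, "rz": 3.73}, {"x": -0.0084, "y": 0.0361, "z": 0.0017, "rz": 3.73}, {"x": -0.0061, "y": 0.0366, "z": 0.0017, "rz": 3.73}, {"x": -0.0037, "y": 0.0369, "z": 0.0017, "rz": 3.73}]
[{"x": -0.0013, "y": 0.037, "z": 0.0017, "rz": 3.73}, {"x": 0.0011, "y": 0.037, "z": 0.0017, "rz": 3.73}, {"x": 0.0035, "y": 0.0369, "z": 0.0017, "rz": 3.73}, {"x": 0.0059, "y": 0.0366, "z": 0.0017, "rz": 3.73}, {"x": 0.0083, "y": 0.0361, "z": 0.0017, "rz": 3.73}, {"x": 0.0106, "y": 0.0355, "z": 0.0017, "rz": 3.73}, {"x": 0.0129, "y": 0.0347, "z": 0.0017, "rz": 3.73}, {"x": 0.0151, "y": 0.0338, "z": 0.0017, "rz": 3.73}, {"x": 0.0173, "y": 0.0328, "z": 0.0017, "rz": 3.73}, {"x": 0.0194, "y": 0.0316, "z": 0.0017, "rz": 3.73}, {"x": 0.0214, "y": 0.0302, "z": 0.0017, "rz": 3.73}, {"x": 0.0233, "y": 0.0288, "z": 0.0017, "rz": 3.73}]
[{"x": 0.0252, "y": 0.0272, "z": 0.0017, "rz": 3.73}, {"x": 0.0269, "y": 0.0255, "z": 0.0017, "rz": 3.73}]
[array([-76., 676.]), array([-208.,  666.]), array([-214.,  653.]), array([-80., 663.])]
```

View pics/w1.png

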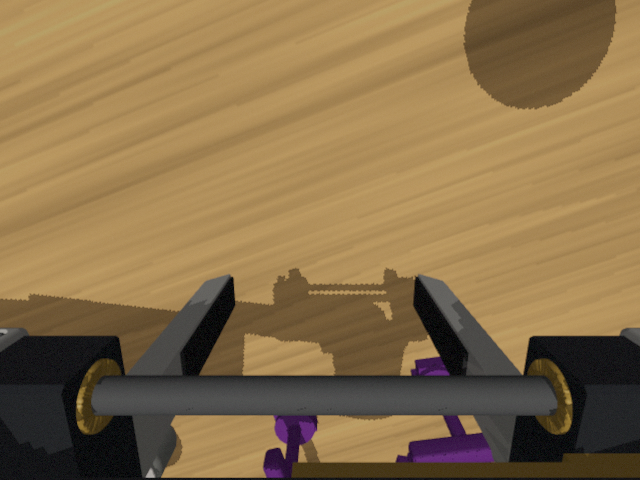

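The arm hasn't moved and the view is unchanged, because the call was refused as "invalid input". I'll try a minimal row.

Emit:
jog_arm --series '[{"x":-0.027,"y":0.025,"z":0.001,"rx":0,"ry":0,"rz":3.7}]'

```text
time: 0.28
tool_pos: [0.2035, 0.4843, 0.2024]
ee_rot: [-3.139, 0.001, 1.155]
wrist_force: [1.0, -0.9, -0.4]
width: 0.094
```

All six keys are needed, so I'll resend in full.

Emit:
jog_arm --series '[{"x":-0.025,"y":0.027,"z":0.001,"rx":0,"ry":0,"rz":3.7},{"x":-0.023,"y":0.029,"z":0.001,"rx":0,"ry":0,"rz":3.7},{"x":-0.021,"y":0.03,"z":0.001,"rx":0,"ry":0,"rz":3.7},{"x":-0.019,"y":0.031,"z":0.001,"rx":0,"ry":0,"rz":3.7},{"x":-0.017,"y":0.033,"z":0.001,"rx":0,"ry":0,"rz":3.7},{"x":-0.015,"y":0.034,"z":0.001,"rx":0,"ry":0,"rz":3.7},{"x":-0.013,"y":0.035,"z":0.001,"rx":0,"ry":0,"rz":3.7},{"x":-0.011,"y":0.035,"z":0.001,"rx":0,"ry":0,"rz":3.7},{"x":-0.008,"y":0.036,"z":0.001,"rx":0,"ry":0,"rz":3.7},{"x":-0.006,"y":0.037,"z":0.001,"rx":0,"ry":0,"rz":3.7},{"x":-0.004,"y":0.037,"z":0.001,"rx":0,"ry":0,"rz":3.7}]'

```text
time: 1.2
tool_pos: [0.3635, 0.0942, 0.1883]
ee_rot: [3.139, 0.003, 0.421]
wrist_force: [0.6, 0.1, 0.5]
width: 0.0941
```

Emit:
jog_arm --series '[{"x":-0.001,"y":0.037,"z":0.001,"rx":0,"ry":0,"rz":3.7},{"x":0.001,"y":0.037,"z":0.001,"rx":0,"ry":0,"rz":3.7},{"x":0.003,"y":0.037,"z":0.001,"rx":0,"ry":0,"rz":3.7},{"x":0.006,"y":0.037,"z":0.001,"rx":0,"ry":0,"rz":3.7},{"x":0.008,"y":0.036,"z":0.001,"rx":0,"ry":0,"rz":3.7},{"x":0.011,"y":0.036,"z":0.001,"rx":0,"ry":0,"rz":3.7},{"x":0.013,"y":0.035,"z":0.001,"rx":0,"ry":0,"rz":3.7},{"x":0.015,"y":0.034,"z":0.001,"rx":0,"ry":0,"rz":3.7},{"x":0.017,"y":0.033,"z":0.001,"rx":0,"ry":0,"rz":3.7},{"x":0.019,"y":0.032,"z":0.001,"rx":0,"ry":0,"rz":3.7}]'

```text
time: 2.03
tool_pos: [0.4984, -0.2726, 0.1782]
ee_rot: [3.141, -0.002, -0.263]
wrist_force: [0.2, 0.0, 1.6]
width: 0.094
```

```bash
sed -i 's/out.append.*/out.append(row)/' h.py; python3 - <<'E'
from h import *
print(robot.get_obs()['time'])
plan(.5674,-.3716,.16,-27.2)
E
```

```text
2.0333
from [ 0.4984 -0.2726  0.1782] [ 1.7994e+02 -1.4000e-01 -1.5080e+01] rotvec [ 0.04 -0.14 12.12] N 4
[{"x": 0.0231, "y": 0.0194, "z": 0.0046, "rx": 0.01, "ry": -0.04, "rz": 3.03}, {"x": 0.0241, "y": 0.0182, "z": 0.0046, "rx": 0.01, "ry": -0.04, "rz": 3.03}, {"x": 0.025, "y": 0.0169, "z": 0.0046, "rx": 0.01, "ry": -0.04, "rz": 3.03}, {"x": 0.0259, "y": 0.0155, "z": 0.0046, "rx": 0.01, "ry": -0.04, "rz": 3.03}]
```

Emit:
jog_arm --series '[{"x":0.023,"y":0.019,"z":0.004,"rx":0,"ry":0,"rz":3.0},{"x":0.024,"y":0.018,"z":0.004,"rx":0,"ry":0,"rz":3.0},{"x":0.025,"y":0.017,"z":0.004,"rx":0,"ry":0,"rz":3.0},{"x":0.026,"y":0.016,"z":0.004,"rx":0,"ry":0,"rz":3.0},{"x":0,"y":0,"z":0,"rx":0,"ry":0,"rz":0}]'

```text
time: 2.45
tool_pos: [0.568, -0.3849, 0.1557]
ee_rot: [3.14, 0.002, -0.494]
wrist_force: [-0.5, 0.5, -1.2]
width: 0.0941
```

```bash
python3 - <<'E'
from h import *
s=snap('wrist','w2.png')
P=[(.6326,-.2767,.03),(.5461,-.4436,.03),(.5204,-.431,.03),(.6054,-.2641,.03)]
print([proj(s,p).round() for p in P])
np.save('w2.npy',{k:s[k] for k in('mtx','origin','attitude')},allow_pickle=True)
plan(.5674,-.3716,.006,-27.2)
E
```

```text
[array([331.,  71.]), array([334., 300.]), array([302., 301.]), array([292.,  74.])]
from [ 0.5671 -0.3828  0.1565] [179.97   0.21 -28.19] rotvec [ 0.02  0.21 -0.99] N 4
[{"x": -0.0011, "y": -0.0025, "z": 0.0376, "rx": 0.01, "ry": 0.05, "rz": -0.25}, {"x": -0.0011, "y": -0.0025, "z": 0.0376, "rx": 0.01, "ry": 0.05, "rz": -0.25}, {"x": -0.0012, "y": -0.0025, "z": 0.0376, "rx": 0.01, "ry": 0.05, "rz": -0.25}, {"x": -0.0012, "y": -0.0025, "z": 0.0376, "rx": 0.01, "ry": 0.05, "rz": -0.25}]
```

View pics/w2.png

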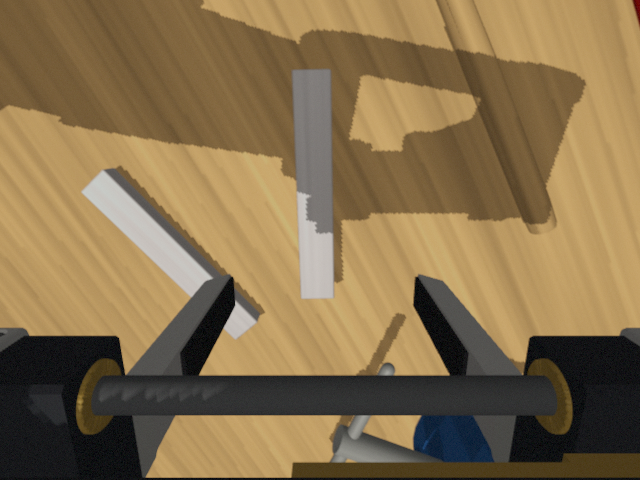

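The wrist view shows the thick bar's corners at (331,69), (333,298), (302,299) and (293,70), within 2 px of prediction. Descending.

Emit:
jog_arm --series '[{"x":-0.001,"y":-0.003,"z":0.036,"rx":0,"ry":0,"rz":-0.25},{"x":-0.001,"y":-0.003,"z":0.036,"rx":0,"ry":0,"rz":-0.25},{"x":-0.001,"y":-0.003,"z":0.036,"rx":0,"ry":0,"rz":-0.25},{"x":-0.001,"y":-0.003,"z":0.034,"rx":0,"ry":0,"rz":-0.25},{"x":0,"y":0,"z":0,"rx":0,"ry":0,"rz":0},{"x":0,"y":0,"z":0,"rx":0,"ry":0,"rz":0}]'

```text
time: 3.0
tool_pos: [0.5697, -0.3674, 0.0165]
ee_rot: [3.141, -0.004, -0.468]
wrist_force: [0.9, -0.9, 0.7]
width: 0.0942
```

```bash
python3 - <<'E'
from h import *
plan(.5674,-.3716,.006,-27.2)
E
```

```text
from [ 0.5697 -0.3674  0.0165] [179.98  -0.23 -26.84] rotvec [ 0.02 -0.23  0.36] N 1
[{"x": -0.0002, "y": 0.0048, "z": 0.0105, "rx": 0.02, "ry": -0.23, "rz": 0.36}]
```

Emit:
jog_arm --series '[{"x":0,"y":0.005,"z":0.009,"rx":0,"ry":-0.2,"rz":0.3},{"x":0,"y":0,"z":0.001,"rx":0,"ry":0,"rz":0},{"x":0,"y":0,"z":0,"rx":0,"ry":0,"rz":0}]'

```text
time: 3.25
tool_pos: [0.5692, -0.3727, 0.0123]
ee_rot: [3.14, -0.007, -0.472]
wrist_force: [0.3, -0.1, 0.3]
width: 0.0941
```

Emit:
jog_arm --claw 0.2 --series '[{"x":0,"y":0,"z":0,"rx":0,"ry":0,"rz":0},{"x":0,"y":0,"z":0,"rx":0,"ry":0,"rz":0},{"x":0,"y":0,"z":0,"rx":0,"ry":0,"rz":0},{"x":0,"y":0,"z":0,"rx":0,"ry":0,"rz":0},{"x":0,"y":0,"z":0,"rx":0,"ry":0,"rz":0},{"x":0,"y":0,"z":0,"rx":0,"ry":0,"rz":0},{"x":0,"y":0,"z":0,"rx":0,"ry":0,"rz":0},{"x":0,"y":0,"z":0,"rx":0,"ry":0,"rz":0}]'

```text
time: 3.92
tool_pos: [0.5728, -0.3764, 0.0212]
ee_rot: [3.137, -0.021, -0.473]
wrist_force: [-3.9, 0.7, 1.6]
width: 0.0441
```

Emit:
jog_arm --series '[{"x":0,"y":0,"z":0.005,"rx":0,"ry":0,"rz":0},{"x":0,"y":0,"z":0.005,"rx":0,"ry":0,"rz":0}]'

```text
time: 4.08
tool_pos: [0.5687, -0.3748, 0.0125]
ee_rot: [3.136, -0.01, -0.473]
wrist_force: [-7.4, 3.5, 7.0]
width: 0.031
```

```bash
python3 - <<'E'
from h import *
o=robot.get_obs();print(o)
plan(.5674,-.3716,.008,-27.2)
s=snap('wrist','w3.png')
E
```

```text
{'time': 4.0833, 'joint_positions': array([-0.66425372,  0.46696538,  1.28776933, -0.00331875,  1.37625809,
       -0.19066319]), 'qvel': array([-4.32886058e-03,  3.37543583e-02,  6.10971992e-02, -1.93975106e-02,
       -2.98296129e-02,  1.79070818e-05]), 'joint_torque': array([ 8.17316361e-01, -4.50187612e+01, -3.00727451e+01,  7.27279019e-01,
       -2.86692783e+00,  3.86848755e-02]), 'tool_pos': array([ 0.5686582 , -0.37479299,  0.01249978]), 'ee_rot': array([ 3.13638021, -0.00978837, -0.47294072]), 'wrist_force': array([-7.36069741,  3.45482067,  7.0262036 ]), 'wrist_torque': array([0.66729592, 1.52142742, 0.07204788]), 'width': 0.0309741383943765}
from [ 0.5687 -0.3748  0.0125] [179.7   -0.56 -27.1 ] rotvec [ 0.3  -0.56  0.1 ] N 1
[{"x": -0.0026, "y": -0.0023, "z": 0.0045, "rx": 0.3, "ry": -0.56, "rz": 0.1}]
```

View pics/w3.png

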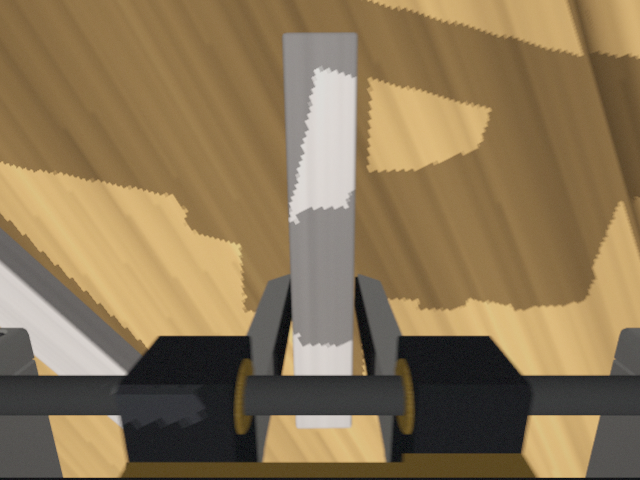

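The wrist view shows the bar between the fingers at (322,300), but the tips are still 12 mm up. I'll open slightly, lower and regrip.

Emit:
jog_arm --claw 0.42 --series '[{"x":-0.001,"y":-0.002,"z":0.002,"rx":0.2,"ry":-0.3,"rz":0.1},{"x":0,"y":0,"z":0.003,"rx":0,"ry":-0.2,"rz":0},{"x":0,"y":0,"z":0.003,"rx":0,"ry":0,"rz":0}]'

```text
time: 4.38
tool_pos: [0.5686, -0.3725, 0.0037]
ee_rot: [3.14, -0.001, -0.475]
wrist_force: [1.0, 0.4, 1.3]
width: 0.0392
```

```bash
python3 - <<'E'
from h import *
o=robot.get_obs();print(o['width'],o['wrist_force'])
plan(.5677,-.3711,.005,-27.2)
E
```

```text
0.03921607901977975 [1.00101055 0.42425621 1.33626679]
from [ 0.5686 -0.3725  0.0037] [ 1.7991e+02 -6.0000e-02 -2.7210e+01] rotvec [ 0.09 -0.06 -0.01] N 1
[{"x": -0.0015, "y": -0.0008, "z": -0.0013, "rx": 0.09, "ry": -0.06, "rz": -0.01}]
```

Emit:
jog_arm --claw 0.2 --series '[{"x":-0.001,"y":-0.001,"z":0,"rx":0,"ry":0,"rz":0},{"x":0,"y":0,"z":0,"rx":0,"ry":0,"rz":0},{"x":0,"y":0,"z":0,"rx":0,"ry":0,"rz":0}]'

```text
time: 4.63
tool_pos: [0.569, -0.3714, 0.0022]
ee_rot: [3.14, -0.002, -0.474]
wrist_force: [-1.1, -0.7, 2.6]
width: 0.0296
```

```bash
python3 - <<'E'
from h import *
o=robot.get_obs();print(o['width'],o['wrist_force'])
plan(.5677,-.3711,.09,-27.2)
E
```

```text
0.029559783130335193 [-1.13655164 -0.70810553  2.56031149]
from [ 0.569  -0.3714  0.0022] [ 1.7991e+02 -1.3000e-01 -2.7190e+01] rotvec [ 0.09 -0.13  0.01] N 3
[{"x": -0.0004, "y": 0.0002, "z": -0.0293, "rx": 0.03, "ry": -0.04, "rz": 0.0}, {"x": -0.0004, "y": 0.0001, "z": -0.0293, "rx": 0.03, "ry": -0.04, "rz": 0.0}, {"x": -0.0004, "y": 0.0001, "z": -0.0293, "rx": 0.03, "ry": -0.04, "rz": 0.0}]
```

Emit:
jog_arm --series '[{"x":0,"y":0,"z":-0.03,"rx":0,"ry":0,"rz":0},{"x":0,"y":0,"z":-0.03,"rx":0,"ry":0,"rz":0},{"x":0,"y":0,"z":-0.035,"rx":0,"ry":0,"rz":0},{"x":0,"y":0,"z":0,"rx":0,"ry":0,"rz":0}]'

```text
time: 4.97
tool_pos: [0.5636, -0.3671, 0.0887]
ee_rot: [-3.14, 0.02, -0.474]
wrist_force: [3.0, -0.9, -1.9]
width: 0.0299
```

```bash
python3 - <<'E'
from h import *
o=robot.get_obs();print(o['width'],o['wrist_force'],o['wrist_torque'])
plan(.574,-.11,.12,-0.8)
E
```

```text
0.02991930246543276 [ 2.95721283 -0.91110099 -1.85321715] [-0.25489609  0.00828647  0.0028944 ]
from [ 0.5636 -0.3671  0.0887] [-179.89    1.16  -27.18] rotvec [ -0.38   1.12 -26.38] N 7
[{"x": -0.0155, "y": -0.0334, "z": -0.0041, "rx": -0.05, "ry": 0.16, "rz": -3.77}, {"x": -0.0133, "y": -0.0343, "z": -0.0042, "rx": -0.05, "ry": 0.16, "rz": -3.77}, {"x": -0.011, "y": -0.0351, "z": -0.0042, "rx": -0.05, "ry": 0.16, "rz": -3.77}, {"x": -0.0087, "y": -0.0357, "z": -0.0043, "rx": -0.05, "ry": 0.16, "rz": -3.77}, {"x": -0.0063, "y": -0.0362, "z": -0.0043, "rx": -0.05, "ry": 0.16, "rz": -3.77}, {"x": -0.0039, "y": -0.0366, "z": -0.0044, "rx": -0.05, "ry": 0.16, "rz": -3.77}, {"x": -0.0015, "y": -0.0367, "z": -0.0044, "rx": -0.05, "ry": 0.16, "rz": -3.77}]
```

Emit:
jog_arm --series '[{"x":-0.015,"y":-0.033,"z":-0.004,"rx":0,"ry":0.2,"rz":-3.8},{"x":-0.013,"y":-0.034,"z":-0.004,"rx":0,"ry":0.2,"rz":-3.8},{"x":-0.011,"y":-0.035,"z":-0.004,"rx":0,"ry":0.2,"rz":-3.8},{"x":-0.009,"y":-0.036,"z":-0.004,"rx":0,"ry":0.2,"rz":-3.8},{"x":-0.006,"y":-0.036,"z":-0.004,"rx":0,"ry":0.2,"rz":-3.8},{"x":-0.004,"y":-0.036,"z":-0.004,"rx":0,"ry":0,"rz":-3.8},{"x":-0.001,"y":-0.036,"z":-0.004,"rx":0,"ry":0,"rz":-3.6},{"x":0,"y":0,"z":0,"rx":0,"ry":0,"rz":0}]'

```text
time: 5.63
tool_pos: [0.5627, -0.102, 0.0956]
ee_rot: [-3.124, 0.028, 0.001]
wrist_force: [-0.6, -0.4, -4.7]
width: 0.0296
```

```bash
python3 - <<'E'
from h import *
o=robot.get_obs();print(o['width'],o['wrist_force'],o['wrist_torque'])
s=snap('wrist','w4.png');print(s['origin'],s['attitude'])
plan(.574,-.11,.12,-0.8)
s=snap('top','t4.png')
s=snap('side','s4.png')
crop('top0.png',(260,200,140,70),5.5,'t0f.png')
crop('side0.png',(270,215,110,120),5,'s0f.png')
E
```

```text
0.0296339618024355 [-0.61827895 -0.3797201  -4.74960305] [-0.18991859  0.03255625  0.00204287]
[ 0.56834279 -0.02630696  0.27362154] [2.88704849e+00 2.84852530e-02 2.00720575e-04]
from [ 0.562  -0.105   0.0944] [-1.7922e+02  1.7500e+00 -1.1000e-01] rotvec [-0.77  1.75  0.68] N 1
[{"x": 0.0113, "y": 0.0046, "z": -0.026, "rx": -0.77, "ry": 1.75, "rz": 0.68}]
```

View pics/w4.png

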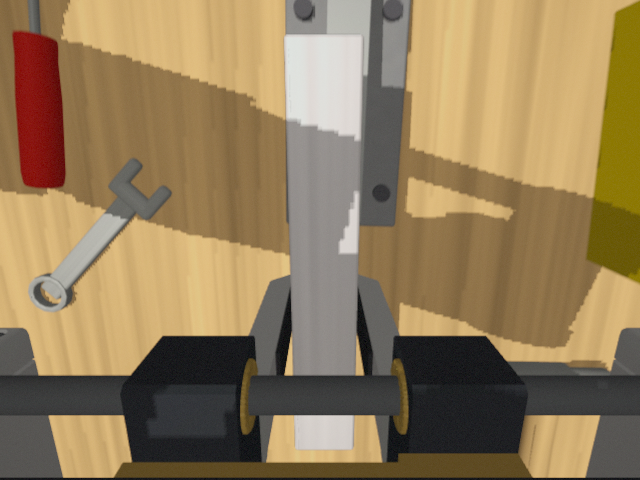

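View pics/t0f.png

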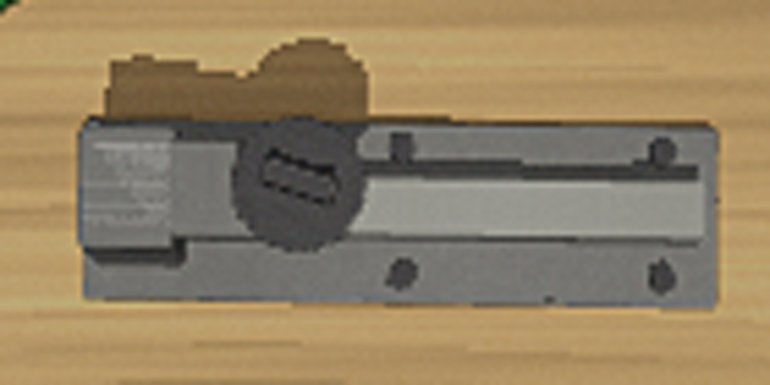

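View pics/s4.png

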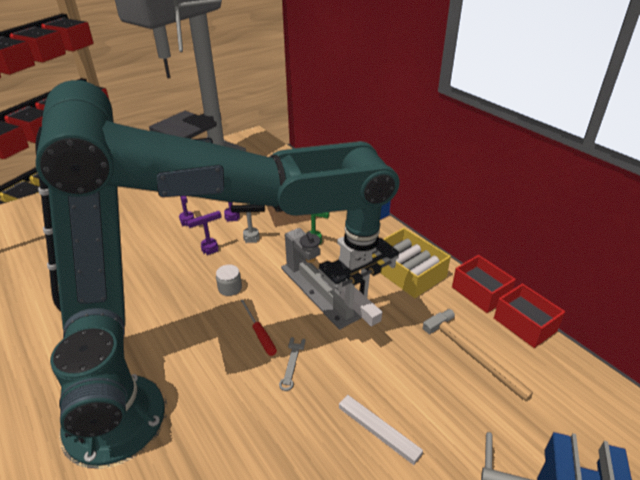

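View pics/s0f.png

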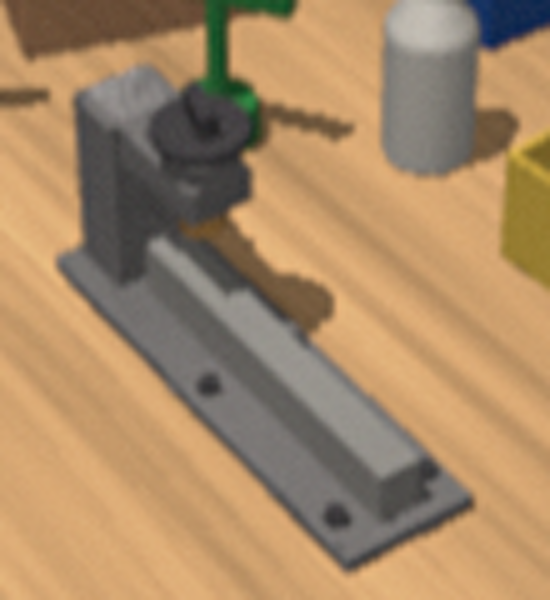

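The wrist view shows the bar held at (322,200), lined up roughly with the rail. The side view shows it clear of the fixture. Next I'll fit the fixture pose from the initial images.

```bash
cat > fit.py <<'E'
from h import *
from scipy.optimize import least_squares
T,S=CAL['top'],CAL['side']
f=lambda p,l,t,k:((p[0]+.5)/k+l-.5,(p[1]+.5)/k+t-.5)
D=[(T,f(p,260,200,5.5),q) for p,q in [((85,299),(-40,140,12)),((716,308),(-40,-140,12)),((717,124),(40,-140,12)),((698,240),(-12,-130,45)),((698,180),(12,-130,45)),((80,243),(-25,135,125)),((172,240),(-25,95,125)),((170,138),(25,95,125)),((300,184),(0,45,148.5))]]
D+=[(S,f(p,270,215,5),q) for p,q in [((60,262),(-40,140,12)),((352,558),(-40,-140,12)),((472,500),(40,-140,12)),((378,480),(-12,-130,45)),((425,458),(12,-130,45)),((80,97),(-25,135,125)),((118,132),(-25,95,125))]]
def W(v,q):
    q=np.array(q)/1000.;c,s=np.cos(v[2]),np.sin(v[2]);return np.array([v[0]+c*q[0]-s*q[1],v[1]+s*q[0]+c*q[1],q[2]])
def res(v,D=D): return np.concatenate([proj(s,W(v,q))-uv for s,uv,q in D])
if __name__=='__main__':
    for DD in (D,D[:9],D[9:]):
        r=least_squares(res,[.575,.055,0],loss='soft_l1',args=(DD,));print(r.x.round(4),np.degrees(r.x[2]).round(2),'screw',W(r.x,(0,45,0)).round(4));print(res(r.x,DD).round(1))
E
python3 fit.py
```

```text
[ 0.576   0.0548 -0.0212] -1.22 screw [0.5769 0.0997 0.    ]
[-0.5 -0.5  0.4 -0.4  0.3  0.3  1.3 -0.6  1.3  0.2 -0.8  0.2  0.4  1.
  1.2 -2.8 -0.2 -0.6 -1.2 -1.1 -1.   0.8  0.6 -1.2  0.8 -0.2 -0.9  0.2
 -1.9 -0.9 -1.7 -0.4]
[ 0.5754  0.0557 -0.0182] -1.04 screw [0.5762 0.1007 0.    ]
[-0.8 -0.1  0.1 -0.3 -0.1  0.3  0.9 -0.5  0.9  0.3 -1.2  0.6  0.1  1.4
  0.8 -2.4 -0.6 -0.3]
[ 0.5774  0.0525 -0.0316] -1.81 screw [0.5789 0.0975 0.    ]
[ 0.  -1.1 -0.6  1.3  1.2 -0.5  1.3  0.3 -0.2  0.8 -0.6 -0.9 -0.5 -0.4]
```

```bash
python3 - <<'E'
from h import *
plan(.5738,-.06,.058,-1.05,n=4)
E
```

```text
from [ 0.5625 -0.109   0.095 ] [-179.38    1.68   -0.39] rotvec [-0.61  1.68  0.65] N 4
[{"x": 0.003, "y": -0.0122, "z": 0.0093, "rx": -0.15, "ry": 0.42, "rz": 0.16}, {"x": 0.0029, "y": -0.0122, "z": 0.0093, "rx": -0.15, "ry": 0.42, "rz": 0.16}, {"x": 0.0028, "y": -0.0122, "z": 0.0093, "rx": -0.15, "ry": 0.42, "rz": 0.16}, {"x": 0.0027, "y": -0.0123, "z": 0.0093, "rx": -0.15, "ry": 0.42, "rz": 0.16}]
```

Emit:
jog_arm --series '[{"x":0.003,"y":-0.012,"z":0.003,"rx":-0.2,"ry":0.6,"rz":0.2},{"x":0.003,"y":-0.012,"z":0.003,"rx":-0.2,"ry":0.6,"rz":0.2},{"x":0.003,"y":-0.012,"z":0.003,"rx":-0.2,"ry":0.6,"rz":0.2},{"x":0.002,"y":-0.01,"z":0.003,"rx":0,"ry":0.3,"rz":0.1}]'

```text
time: 6.12
tool_pos: [0.5731, -0.0706, 0.078]
ee_rot: [3.137, -0.004, -0.033]
wrist_force: [-0.1, -0.5, -4.5]
width: 0.0298
```

```bash
python3 - <<'E'
from h import *
plan(.5738,-.06,.058,-1.05,n=3)
E
```

```text
from [ 0.5731 -0.0706  0.078 ] [179.76  -0.22  -1.89] rotvec [ 0.24 -0.22 -0.84] N 3
[{"x": 0.0001, "y": -0.0036, "z": 0.0067, "rx": 0.08, "ry": -0.07, "rz": -0.28}, {"x": 0.0001, "y": -0.0035, "z": 0.0067, "rx": 0.08, "ry": -0.07, "rz": -0.28}, {"x": 0.0001, "y": -0.0035, "z": 0.0067, "rx": 0.08, "ry": -0.07, "rz": -0.28}]
```

Emit:
jog_arm --series '[{"x":0,"y":-0.004,"z":0.005,"rx":0.1,"ry":0,"rz":-0.3},{"x":0,"y":-0.004,"z":0.005,"rx":0.1,"ry":0,"rz":-0.3},{"x":0,"y":-0.003,"z":0.005,"rx":0,"ry":0,"rz":-0.2}]'

```text
time: 6.37
tool_pos: [0.573, -0.0611, 0.06]
ee_rot: [3.141, -0.001, -0.021]
wrist_force: [-0.2, 0.0, -5.5]
width: 0.03
```

```bash
python3 - <<'E'
from h import *
plan(.5741,-.04,.050,-1.05,n=3)
s=snap('side','s5.png'); crop('s5.png',(250,200,160,140),5,'s5c.png')
s=snap('wrist','w5.png')
E
```

```text
from [ 0.573  -0.0611  0.06  ] [ 1.7995e+02 -8.0000e-02 -1.2200e+00] rotvec [ 0.05 -0.08 -0.17] N 3
[{"x": 0.0002, "y": -0.0071, "z": 0.0033, "rx": 0.02, "ry": -0.03, "rz": -0.06}, {"x": 0.0002, "y": -0.0071, "z": 0.0033, "rx": 0.02, "ry": -0.03, "rz": -0.06}, {"x": 0.0002, "y": -0.0071, "z": 0.0033, "rx": 0.02, "ry": -0.03, "rz": -0.06}]
```

View pics/s5c.png

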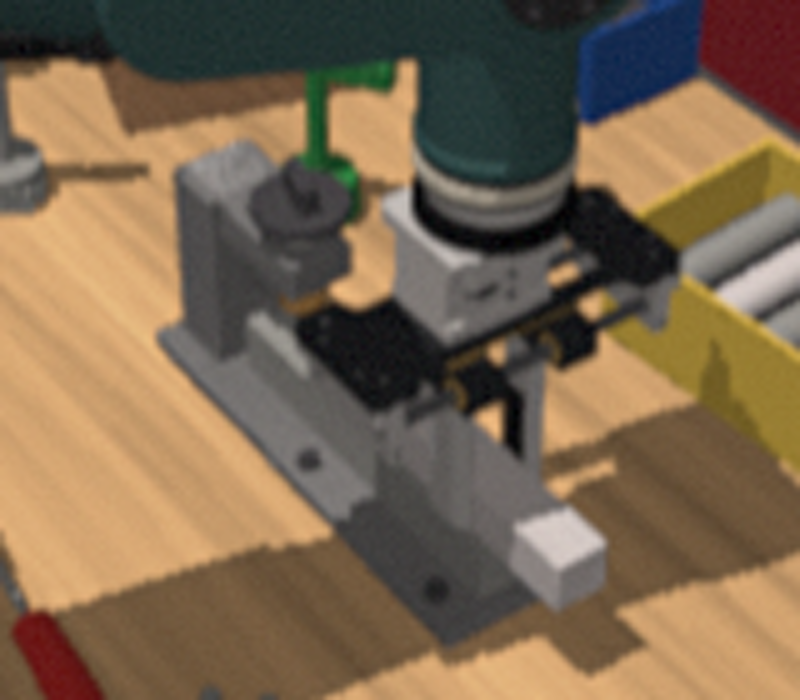

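View pics/w5.png

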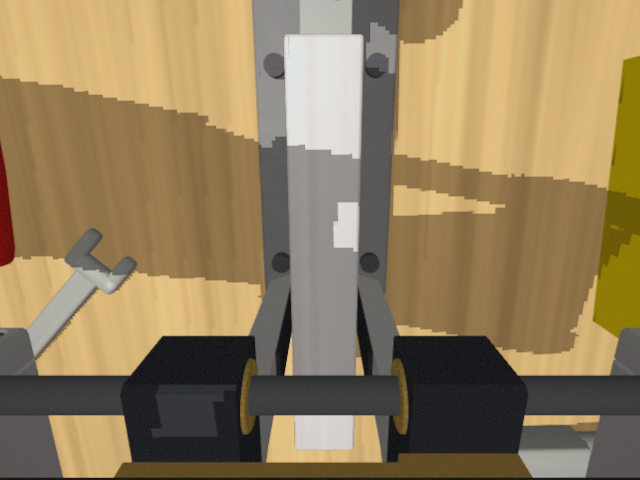

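The views show the bar over the rail, with the hole midline at px 325 against the bar at 324, and clear of the foot. Lowering and sliding in.

Emit:
jog_arm --series '[{"x":0.001,"y":-0.007,"z":0.003,"rx":0,"ry":0,"rz":0},{"x":0,"y":-0.007,"z":0.003,"rx":0,"ry":0,"rz":-0.1},{"x":0,"y":-0.005,"z":0.001,"rx":0,"ry":0,"rz":0}]'

```text
time: 6.72
tool_pos: [0.574, -0.0427, 0.0517]
ee_rot: [3.14, 0.0, -0.022]
wrist_force: [-0.9, 0.7, -5.2]
width: 0.0296
```

```bash
python3 - <<'E'
from h import *
plan(.5746,.0062,.0495,-1.05,n=4)
E
```

```text
from [ 0.574  -0.0427  0.0517] [ 1.7992e+02  3.0000e-02 -1.2800e+00] rotvec [ 0.08  0.03 -0.23] N 4
[{"x": -0.0001, "y": -0.0122, "z": 0.0005, "rx": 0.02, "ry": 0.01, "rz": -0.06}, {"x": -0.0001, "y": -0.0122, "z": 0.0005, "rx": 0.02, "ry": 0.01, "rz": -0.06}, {"x": -0.0001, "y": -0.0122, "z": 0.0005, "rx": 0.02, "ry": 0.01, "rz": -0.06}, {"x": -0.0001, "y": -0.0122, "z": 0.0006, "rx": 0.02, "ry": 0.01, "rz": -0.06}]
```

Emit:
jog_arm --series '[{"x":0,"y":-0.012,"z":0,"rx":0,"ry":0,"rz":-0.1},{"x":0,"y":-0.012,"z":0,"rx":0,"ry":0,"rz":-0.1},{"x":0,"y":-0.012,"z":0,"rx":0,"ry":0,"rz":0},{"x":0,"y":-0.01,"z":0,"rx":0,"ry":0,"rz":0}]'

```text
time: 7.05
tool_pos: [0.5752, 0.0076, 0.052]
ee_rot: [3.141, -0.0, -0.019]
wrist_force: [0.5, 0.7, -5.1]
width: 0.0295
```

```bash
python3 - <<'E'
from h import *
plan(.5746,.0062,.0475,-1.05,n=2)
E
```

```text
from [0.5752 0.0076 0.052 ] [ 1.7994e+02 -2.0000e-02 -1.1100e+00] rotvec [ 0.06 -0.02 -0.06] N 2
[{"x": -0.0003, "y": 0.0007, "z": 0.0022, "rx": 0.03, "ry": -0.01, "rz": -0.03}, {"x": -0.0003, "y": 0.0007, "z": 0.0022, "rx": 0.03, "ry": -0.01, "rz": -0.03}]
```

Emit:
jog_arm --series '[{"x":0,"y":0.001,"z":0.002,"rx":0,"ry":0,"rz":0},{"x":0,"y":0,"z":0.002,"rx":0,"ry":0,"rz":0},{"x":0,"y":0,"z":0.001,"rx":0,"ry":0,"rz":0}]'

```text
time: 7.3
tool_pos: [0.5757, 0.011, 0.0476]
ee_rot: [3.141, -0.002, -0.013]
wrist_force: [-0.1, -0.8, -5.4]
width: 0.0299
```

```bash
python3 - <<'E'
from h import *
plan(.5746,.0062,.0475,-1.05,n=2)
s=snap('side','s6.png'); crop('s6.png',(250,200,160,140),5,'s6c.png')
s=snap('wrist','w6.png')
E
```

```text
from [0.5757 0.011  0.0476] [ 1.7997e+02 -1.3000e-01 -7.7000e-01] rotvec [ 0.03 -0.13  0.28] N 2
[{"x": -0.0005, "y": 0.0024, "z": 0.0001, "rx": 0.02, "ry": -0.06, "rz": 0.14}, {"x": -0.0005, "y": 0.0024, "z": 0.0001, "rx": 0.02, "ry": -0.06, "rz": 0.14}]
```

View pics/s6c.png

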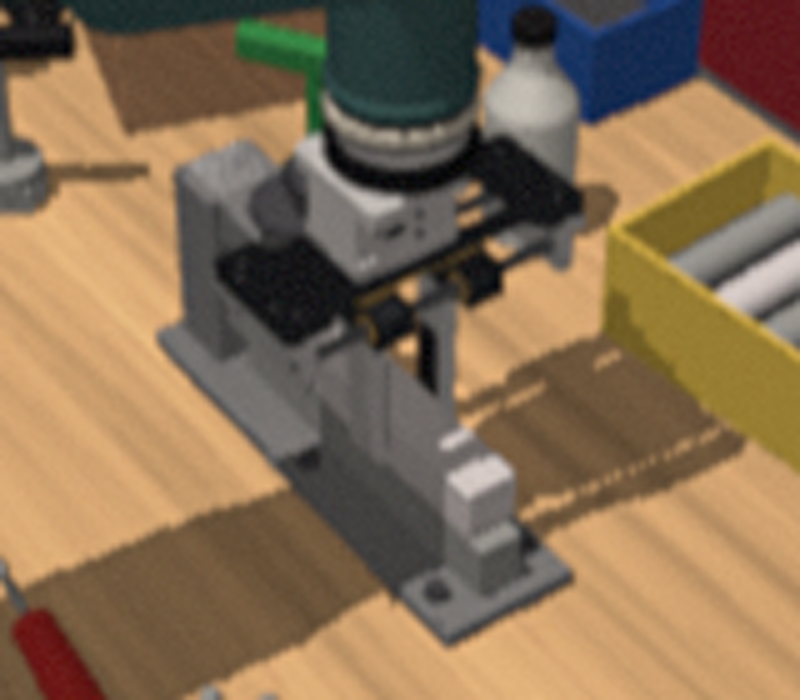

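View pics/w6.png

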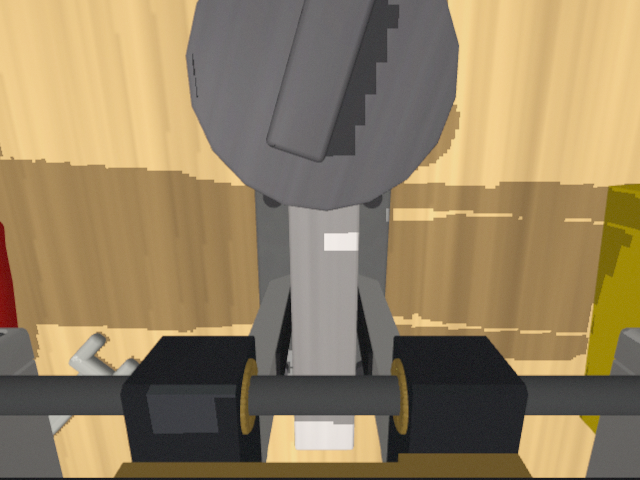

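The bar sits centred under the flange (wrist: bar at px 325, flange centre at 324). It's about 5 mm too far in, so I'll back it up and set it down.

Emit:
jog_arm --series '[{"x":0,"y":0.005,"z":0,"rx":0,"ry":0,"rz":0.2},{"x":0,"y":0.001,"z":0.001,"rx":0,"ry":0,"rz":0.1}]'

```text
time: 7.57
tool_pos: [0.5755, 0.0038, 0.0472]
ee_rot: [3.142, -0.002, -0.02]
wrist_force: [-2.1, 2.1, 3.0]
width: 0.03
```

```bash
python3 - <<'E'
from h import *
print(robot.get_obs()['wrist_force'])
plan(.5746,.0062,.0475,-1.05,n=1)
E
```

```text
[-2.10949365  2.1227599   2.99651972]
from [0.5755 0.0038 0.0472] [ 1.80e+02 -1.10e-01 -1.17e+00] rotvec [ 0.   -0.11 -0.12] N 1
[{"x": -0.0009, "y": -0.0024, "z": -0.0003, "rx": 0.0, "ry": -0.11, "rz": -0.12}]
```

Emit:
jog_arm --series '[{"x":-0.001,"y":-0.002,"z":0,"rx":0,"ry":0,"rz":-0.1},{"x":0,"y":0,"z":0.001,"rx":0,"ry":0,"rz":0}]'

```text
time: 7.73
tool_pos: [0.5749, 0.0047, 0.0472]
ee_rot: [-3.141, -0.003, -0.021]
wrist_force: [-3.0, 3.8, 2.8]
width: 0.03
```

```bash
python3 - <<'E'
from h import *
print(robot.get_obs()['wrist_force'])
plan(.5746,.0062,.0475,-1.05,n=1)
E
```

```text
[-2.99755738  3.75982998  2.79863088]
from [0.5749 0.0047 0.0472] [-1.7998e+02 -1.7000e-01 -1.2000e+00] rotvec [-0.02 -0.17 -0.15] N 1
[{"x": -0.0004, "y": -0.0015, "z": -0.0003, "rx": -0.02, "ry": -0.17, "rz": -0.15}]
```

Emit:
jog_arm --claw 0.55 --series '[{"x":0,"y":0,"z":0,"rx":0,"ry":0,"rz":0},{"x":0,"y":0,"z":0,"rx":0,"ry":0,"rz":0},{"x":0,"y":0,"z":0,"rx":0,"ry":0,"rz":0},{"x":0,"y":0,"z":0,"rx":0,"ry":0,"rz":0}]'

```text
time: 8.07
tool_pos: [0.5783, 0.0034, 0.0511]
ee_rot: [3.141, -0.012, -0.022]
wrist_force: [0.6, 0.9, -0.7]
width: 0.0507
```

```bash
python3 - <<'E'
from h import *
print(robot.get_obs()['wrist_force'])
plan(.5746,-.0,.22,-1.05)
E
```

```text
[ 0.64551494  0.88165903 -0.70090296]
from [0.5783 0.0034 0.0511] [179.94  -0.69  -1.27] rotvec [ 0.06 -0.69 -0.22] N 5
[{"x": -0.0003, "y": 0.0007, "z": -0.0338, "rx": 0.01, "ry": -0.14, "rz": -0.04}, {"x": -0.0004, "y": 0.0007, "z": -0.0338, "rx": 0.01, "ry": -0.14, "rz": -0.04}, {"x": -0.0005, "y": 0.0007, "z": -0.0338, "rx": 0.01, "ry": -0.14, "rz": -0.04}, {"x": -0.0006, "y": 0.0007, "z": -0.0338, "rx": 0.01, "ry": -0.14, "rz": -0.04}, {"x": -0.0006, "y": 0.0007, "z": -0.0338, "rx": 0.01, "ry": -0.14, "rz": -0.04}]
```

Emit:
jog_arm --series '[{"x":-0.002,"y":0.002,"z":-0.01,"rx":0,"ry":-0.3,"rz":0},{"x":-0.001,"y":0.003,"z":-0.033,"rx":0,"ry":-0.3,"rz":0},{"x":0,"y":0.005,"z":-0.035,"rx":0,"ry":0,"rz":0},{"x":0,"y":0.005,"z":-0.035,"rx":0,"ry":0,"rz":0},{"x":0,"y":0.005,"z":-0.035,"rx":0,"ry":0,"rz":0},{"x":0,"y":0.005,"z":-0.035,"rx":0,"ry":0,"rz":0}]'

```text
time: 8.57
tool_pos: [0.5687, -0.0216, 0.2341]
ee_rot: [3.141, 0.019, -0.021]
wrist_force: [0.1, 0.3, -0.6]
width: 0.052
```

```bash
python3 - <<'E'
from h import *
plan(.5413,.3666,.24,55.8)
s=snap('side','s7.png'); crop('s7.png',(250,200,160,140),5,'s7c.png')
s=snap('wrist','w7.png');np.save('w7.npy',{k:s[k] for k in('mtx','origin','attitude')},allow_pickle=True)
E
```

```text
from [ 0.5687 -0.0216  0.2341] [179.99   1.08  -1.18] rotvec [ -0.53   1.   -56.98] N 11
[{"x": -0.0032, "y": -0.0352, "z": -0.0005, "rx": -0.05, "ry": 0.09, "rz": -5.18}, {"x": -0.0, "y": -0.0354, "z": -0.0005, "rx": -0.05, "ry": 0.09, "rz": -5.18}, {"x": 0.0032, "y": -0.0352, "z": -0.0005, "rx": -0.05, "ry": 0.09, "rz": -5.18}, {"x": 0.0063, "y": -0.0348, "z": -0.0006, "rx": -0.05, "ry": 0.09, "rz": -5.18}, {"x": 0.0094, "y": -0.0341, "z": -0.0006, "rx": -0.05, "ry": 0.09, "rz": -5.18}, {"x": 0.0125, "y": -0.0331, "z": -0.0006, "rx": -0.05, "ry": 0.09, "rz": -5.18}, {"x": 0.0154, "y": -0.0318, "z": -0.0006, "rx": -0.05, "ry": 0.09, "rz": -5.18}, {"x": 0.0182, "y": -0.0303, "z": -0.0006, "rx": -0.05, "ry": 0.09, "rz": -5.18}, {"x": 0.0209, "y": -0.0285, "z": -0.0006, "rx": -0.05, "ry": 0.09, "rz": -5.18}, {"x": 0.0234, "y": -0.0265, "z": -0.0006, "rx": -0.05, "ry": 0.09, "rz": -5.18}, {"x": 0.0257, "y": -0.0243, "z": -0.0006, "rx": -0.05, "ry": 0.09, "rz": -5.18}]
```

View pics/s7c.png

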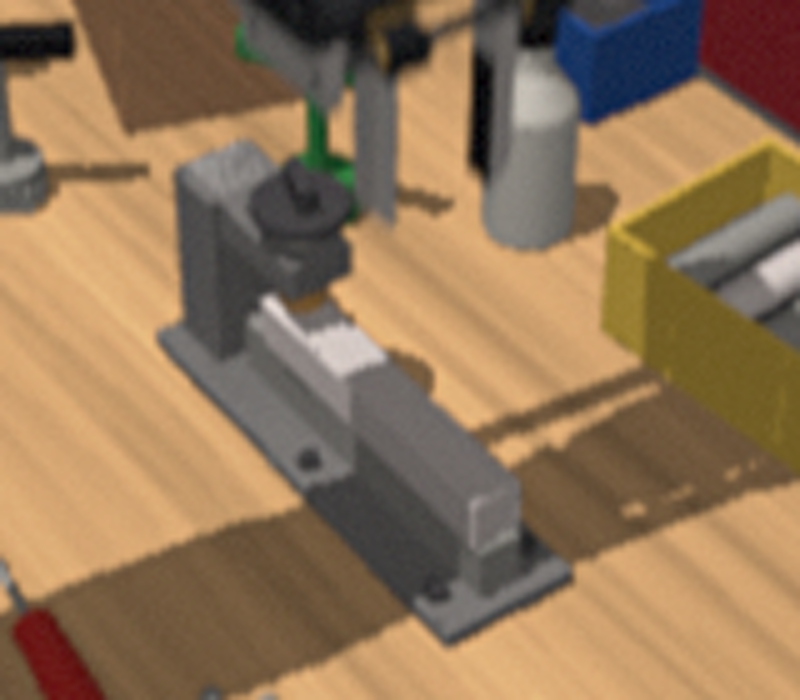

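View pics/w7.png

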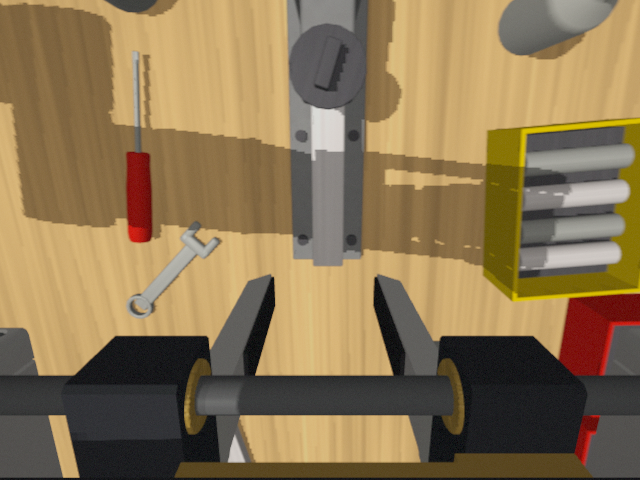

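```bash
python3 - <<'E'
from h import *
crop('w7.png',(270,0,120,290),2.05*1,'w7c0.png')
crop('w7.png',(275,170,105,110),5.4,'w7c.png')
crop('w7.png',(275,15,105,110),5.4,'w7d.png')
E
```

```text
(no output)
```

View pics/w7c.png

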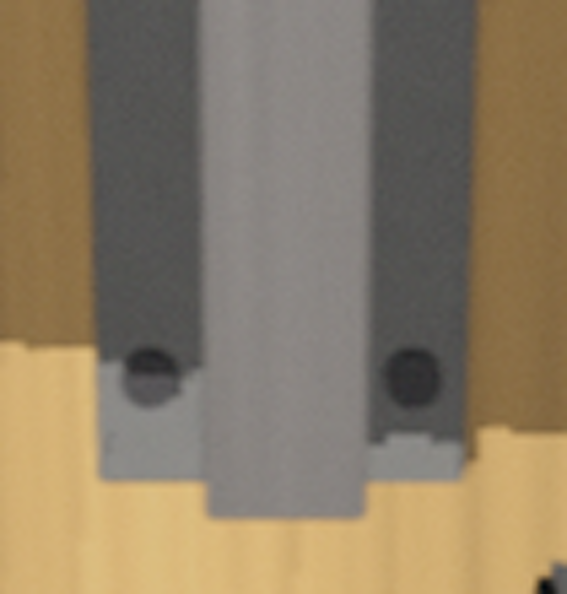

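View pics/w7d.png

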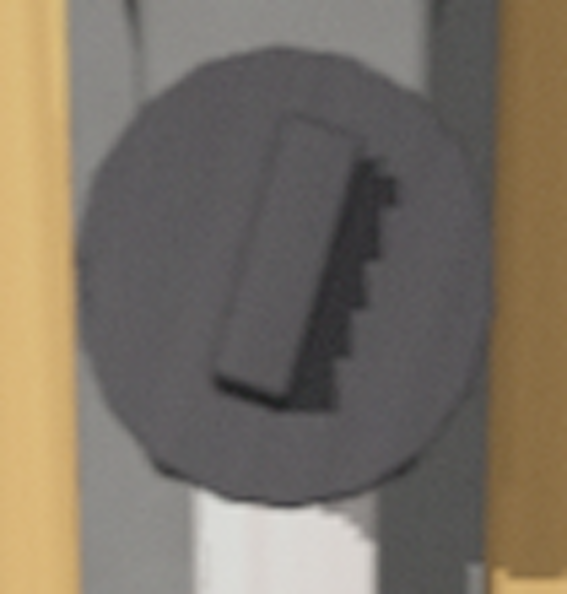

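```bash
python3 - <<'E'
from h import *
s=np.load('w7.npy',allow_pickle=True).item()
g=lambda p,l=275,t=170,k=5.4:((p[0]+.5)/k+l-.5,(p[1]+.5)/k+t-.5)
pr=lambda n,p,z,**k:print(n,at_z(s,g(p,**k),z).round(4))
for p in [(100,480),(462,480)]: pr('base',p,.012)
for p in [(150,378),(413,378)]: pr('hole',p,.012)
for p in [(207,519),(364,518),(203,120),(371,120)]: pr('bar',p,.075)
for p in [(90,60),(475,60)]: pr('base edge',p,.012)
q=dict(t=15)
pr('flange c',(285,275),.1485,**q); 
t=[at_z(s,g(p,**q),.1655) for p in [(216,376),(286,399),(284,112),(358,145)]]
print('tang',np.array(t).round(4),np.mean(t,0)); d=(t[2]+t[3]-t[0]-t[1]);print(np.degrees(np.arctan2(d[1],d[0])))
for p in [(197,540),(376,560)]: pr('bar far',p,.075,**q)
# side view: near end top corners of bar
S=CAL['side'];h=lambda p:((p[0]+.5)/5+250-.5,(p[1]+.5)/5+200-.5)
for p in [(470,497),(520,487),(262,298)]: print('side bar',at_z(S,h(p),.075).round(4))
E
```

```text
base [ 0.5348 -0.0815  0.012 ]
base [ 0.6128 -0.0831  0.012 ]
hole [ 0.5464 -0.0588  0.012 ]
hole [ 0.6023 -0.06    0.012 ]
bar [ 0.5603 -0.0682  0.075 ]
bar [ 0.5891 -0.0686  0.075 ]
bar [0.5618 0.0052 0.075 ]
bar [0.591  0.0046 0.075 ]
base edge [0.5368 0.0086 0.012 ]
base edge [0.6151 0.0069 0.012 ]
flange c [0.5775 0.1013 0.1485]
tang [[0.569  0.0877 0.1655]
 [0.5772 0.0849 0.1655]
 [0.5776 0.1156 0.1655]
 [0.586  0.112  0.1655]] [0.57745233 0.10006245 0.1655    ]
72.41172517848854
bar far [0.563  0.0739 0.075 ]
bar far [0.5923 0.0701 0.075 ]
side bar [ 0.5618 -0.0638  0.075 ]
side bar [ 0.5858 -0.0728  0.075 ]
side bar [0.5644 0.1206 0.075 ]
```

Bar placement checks out:
- Its far end is at fixture y of about +64 mm, which is 19 mm past the foot's centre.
- It's centred within about 1 mm and aligned within 0.3°.

The tang is at about 72.4°, so the screw is at about 1.86 rad. On to the driver.

Emit:
jog_arm --series '[{"x":-0.003,"y":-0.035,"z":-0.001,"rx":0,"ry":0.1,"rz":-5.2},{"x":0,"y":-0.035,"z":-0.001,"rx":0,"ry":0.1,"rz":-5.2},{"x":0.003,"y":-0.035,"z":-0.001,"rx":0,"ry":0.1,"rz":-5.2},{"x":0.006,"y":-0.035,"z":0,"rx":0,"ry":0.1,"rz":-5.2},{"x":0.009,"y":-0.034,"z":0,"rx":0,"ry":0.1,"rz":-5.2},{"x":0.012,"y":-0.033,"z":0,"rx":0,"ry":0.1,"rz":-5.2},{"x":0.015,"y":-0.032,"z":0,"rx":0,"ry":0.1,"rz":-5.2},{"x":0.018,"y":-0.03,"z":0,"rx":0,"ry":0.1,"rz":-5.2},{"x":0.021,"y":-0.028,"z":0,"rx":0,"ry":0.1,"rz":-5.2},{"x":0.023,"y":-0.026,"z":0,"rx":0,"ry":0.1,"rz":-5.2},{"x":0.025,"y":-0.024,"z":0,"rx":0,"ry":0.1,"rz":-5},{"x":0,"y":0,"z":0,"rx":0,"ry":0,"rz":0}]'

```text
time: 9.67
tool_pos: [0.5374, 0.374, 0.2506]
ee_rot: [3.122, -0.018, 1.014]
wrist_force: [0.1, -0.6, -0.2]
width: 0.0516
```

```bash
python3 - <<'E'
from h import *
s=snap('wrist','w8.png');np.save('w8.npy',{k:s[k] for k in('mtx','origin','attitude')},allow_pickle=True)
print([proj(s,p).round() for p in [(.5802,.3399,.123),(.5018,.3932,.123)]])
plan(.5413,.3666,.14,55.8)
E
```

```text
[array([313., 288.]), array([317., 181.])]
from [0.5381 0.3714 0.2509] [178.78  -0.96  57.82] rotvec [ 1.2  -0.98  2.01] N 3
[{"x": -0.0014, "y": 0.001, "z": 0.037, "rx": 0.4, "ry": -0.33, "rz": 0.67}, {"x": -0.0012, "y": 0.0012, "z": 0.037, "rx": 0.4, "ry": -0.33, "rz": 0.67}, {"x": -0.001, "y": 0.0015, "z": 0.037, "rx": 0.4, "ry": -0.33, "rz": 0.67}]
```

View pics/w8.png

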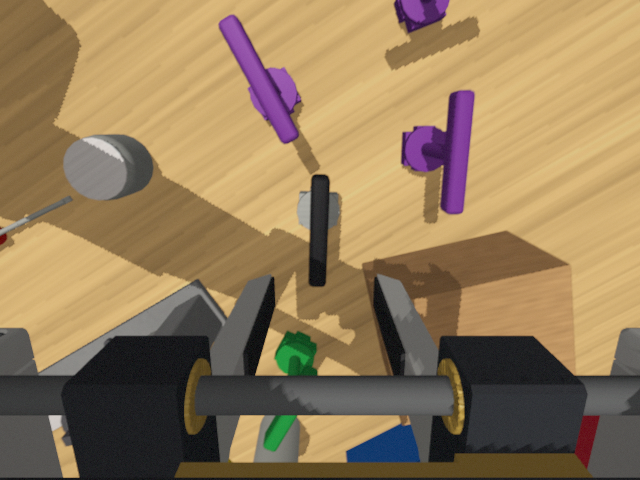

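```bash
python3 - <<'E'
from h import *
s=np.load('w8.npy',allow_pickle=True).item()
crop('w8.png',(270,160,100,140),4.2,'w8c.png')
a,b=[at_z(s,p,.123) for p in [(317.5,285),(320,176.5)]];print(a,b,(a+b)/2,np.linalg.norm(a-b),np.degrees(np.arctan2(*(b-a)[[1,0]])))
T=CAL['top']; print(tri([(T,proj(T,(.5802,.3399,.123))),(s,(317.5,285))]),tri([(T,proj(T,(.5018,.3932,.123))),(s,(320,176.5))]))
E
```

```text
[0.58001203 0.34438337 0.123     ] [0.50014401 0.3971773  0.123     ] [0.54007802 0.37078033 0.123     ] 0.09573974867497992 146.5347126697028
[0.58186728 0.342019   0.1153145 ] [0.50197004 0.39641215 0.10881031]
```

View pics/w8c.png

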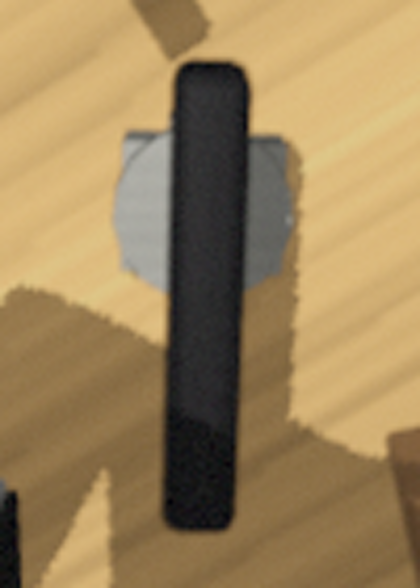

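The driver's bar sits at px (319,231) in the wrist view, about 2–3 mm from the earlier estimate. I'll use (0.5403, 0.370) with jaw yaw 56.3° and descend.

Emit:
jog_arm --series '[{"x":0,"y":0,"z":0.036,"rx":0.4,"ry":-0.3,"rz":0.5},{"x":0,"y":0,"z":0.036,"rx":0.4,"ry":-0.3,"rz":0.5},{"x":0,"y":0,"z":0.036,"rx":0.4,"ry":-0.3,"rz":0.5}]'

```text
time: 9.97
tool_pos: [0.5461, 0.3738, 0.1545]
ee_rot: [3.129, -0.023, 0.98]
wrist_force: [1.1, 0.7, 0.7]
width: 0.0517
```

```bash
python3 - <<'E'
from h import *
plan(.5403,.3700,.094,56.3,n=3)
E
```

```text
from [0.5461 0.3738 0.1545] [179.25  -1.31  56.18] rotvec [ 0.75 -1.31 -0.13] N 3
[{"x": -0.0026, "y": -0.0012, "z": 0.0201, "rx": 0.25, "ry": -0.44, "rz": -0.04}, {"x": -0.0024, "y": -0.0011, "z": 0.0201, "rx": 0.25, "ry": -0.44, "rz": -0.04}, {"x": -0.0023, "y": -0.001, "z": 0.0201, "rx": 0.25, "ry": -0.44, "rz": -0.04}]
```

Emit:
jog_arm --series '[{"x":-0.004,"y":-0.002,"z":0.006,"rx":0.4,"ry":-0.7,"rz":0},{"x":-0.002,"y":-0.001,"z":0.015,"rx":0.3,"ry":-0.5,"rz":0},{"x":0,"y":0,"z":0.018,"rx":0,"ry":0,"rz":0}]'

```text
time: 10.22
tool_pos: [0.5385, 0.3646, 0.1098]
ee_rot: [-3.139, 0.01, 0.974]
wrist_force: [0.6, 0.4, 0.7]
width: 0.0517
```

```bash
python3 - <<'E'
from h import *
plan(.5403,.3700,.094,56.3,n=2)
E
```

```text
from [0.5385 0.3646 0.1098] [-179.83    0.59   55.81] rotvec [-0.18  0.59 -0.49] N 2
[{"x": 0.0028, "y": -0.0008, "z": 0.0079, "rx": -0.09, "ry": 0.29, "rz": -0.25}, {"x": 0.0028, "y": -0.0008, "z": 0.0079, "rx": -0.09, "ry": 0.29, "rz": -0.25}]
```

Emit:
jog_arm --series '[{"x":0.003,"y":-0.001,"z":0.007,"rx":-0.1,"ry":0.2,"rz":-0.2},{"x":0.002,"y":-0.001,"z":0.007,"rx":0,"ry":0.2,"rz":-0.2},{"x":0,"y":0,"z":0.001,"rx":0,"ry":0,"rz":0}]'

```text
time: 10.47
tool_pos: [0.5396, 0.3664, 0.0937]
ee_rot: [-3.139, 0.007, 0.977]
wrist_force: [-0.5, -0.5, -0.1]
width: 0.0519
```

```bash
python3 - <<'E'
from h import *
plan(.5403,.3700,.094,56.3,n=2)
E
```

```text
from [0.5396 0.3664 0.0937] [-179.88    0.41   55.99] rotvec [-0.12  0.4  -0.31] N 2
[{"x": 0.0017, "y": -0.0007, "z": -0.0001, "rx": -0.06, "ry": 0.2, "rz": -0.15}, {"x": 0.0017, "y": -0.0007, "z": -0.0001, "rx": -0.06, "ry": 0.2, "rz": -0.15}]
```

Emit:
jog_arm --claw 0.05 --series '[{"x":0.001,"y":-0.001,"z":0,"rx":0,"ry":0.2,"rz":-0.2},{"x":0.001,"y":0,"z":0,"rx":0,"ry":0.2,"rz":0},{"x":0,"y":0,"z":0.001,"rx":0,"ry":0,"rz":0},{"x":0,"y":0,"z":0,"rx":0,"ry":0,"rz":0}]'

```text
time: 10.8
tool_pos: [0.5424, 0.3695, 0.0982]
ee_rot: [3.14, -0.007, 0.98]
wrist_force: [0.0, 0.3, -0.8]
width: 0.028
```

```bash
python3 - <<'E'
from h import *
plan(.5403,.3700,.094,56.3,n=2)
E
```

```text
from [0.5424 0.3695 0.0982] [179.9   -0.43  56.17] rotvec [ 0.1  -0.43 -0.13] N 2
[{"x": -0.0004, "y": -0.001, "z": 0.0021, "rx": 0.05, "ry": -0.21, "rz": -0.07}, {"x": -0.0004, "y": -0.001, "z": 0.0021, "rx": 0.05, "ry": -0.21, "rz": -0.07}]
```

Emit:
jog_arm --series '[{"x":0,"y":-0.001,"z":0.003,"rx":0.1,"ry":-0.2,"rz":0},{"x":0,"y":0,"z":0.003,"rx":0,"ry":-0.1,"rz":0},{"x":0,"y":0,"z":0.001,"rx":0,"ry":0,"rz":0}]'

```text
time: 11.05
tool_pos: [0.5422, 0.3701, 0.095]
ee_rot: [3.139, -0.004, 0.98]
wrist_force: [-2.9, -1.4, 4.7]
width: 0.0159
```

```bash
python3 - <<'E'
from h import *
o=robot.get_obs();print(o['width'],o['wrist_force'],o['wrist_torque'])
plan(.5403,.3700,.094,56.3,n=2)
E
```

```text
0.015933696343703938 [-2.9266883  -1.37277509  4.74567818] [-0.45584874  0.47386171  0.00664202]
from [0.5422 0.3701 0.095 ] [179.86  -0.24  56.17] rotvec [ 0.14 -0.24 -0.13] N 2
[{"x": -0.0006, "y": -0.0008, "z": 0.0005, "rx": 0.07, "ry": -0.12, "rz": -0.06}, {"x": -0.0006, "y": -0.0008, "z": 0.0005, "rx": 0.07, "ry": -0.12, "rz": -0.06}]
```

The driver is gripped (width 15.9 mm). Lifting and taking a check picture.

Emit:
jog_arm --series '[{"x":0,"y":0,"z":-0.02,"rx":0.1,"ry":-0.1,"rz":0},{"x":0,"y":0,"z":-0.036,"rx":0,"ry":0,"rz":0},{"x":0,"y":0,"z":-0.036,"rx":0,"ry":0,"rz":0},{"x":0,"y":0,"z":-0.036,"rx":0,"ry":0,"rz":0},{"x":0,"y":0,"z":-0.036,"rx":0,"ry":0,"rz":0},{"x":0,"y":0,"z":-0.03,"rx":0,"ry":0,"rz":0}]'

```text
time: 11.55
tool_pos: [0.5362, 0.3674, 0.275]
ee_rot: [-3.125, 0.033, 0.981]
wrist_force: [0.3, -0.2, -2.2]
width: 0.0157
```

```bash
python3 - <<'E'
from h import *
o=robot.get_obs();print(o['width'],o['wrist_force'],o['wrist_torque'])
s=snap('wrist','w9.png')
plan(.5762,.0989,.295,-17.6)
E
```

```text
0.01572659985490673 [ 0.27270109 -0.23008518 -2.23474945] [-0.03931318 -0.13040837  0.00977095]
from [0.538  0.3683 0.2823] [-179.33    1.28   56.22] rotvec [ 0.25  1.53 73.81] N 11
[{"x": -0.0185, "y": 0.0165, "z": -0.0009, "rx": 0.02, "ry": 0.14, "rz": 6.71}, {"x": -0.0164, "y": 0.0185, "z": -0.001, "rx": 0.02, "ry": 0.14, "rz": 6.71}, {"x": -0.0141, "y": 0.0203, "z": -0.001, "rx": 0.02, "ry": 0.14, "rz": 6.71}, {"x": -0.0116, "y": 0.0218, "z": -0.0011, "rx": 0.02, "ry": 0.14, "rz": 6.71}, {"x": -0.009, "y": 0.023, "z": -0.0011, "rx": 0.02, "ry": 0.14, "rz": 6.71}, {"x": -0.0062, "y": 0.0239, "z": -0.0011, "rx": 0.02, "ry": 0.14, "rz": 6.71}, {"x": -0.0034, "y": 0.0245, "z": -0.0012, "rx": 0.02, "ry": 0.14, "rz": 6.71}, {"x": -0.0005, "y": 0.0247, "z": -0.0012, "rx": 0.02, "ry": 0.14, "rz": 6.71}, {"x": 0.0024, "y": 0.0246, "z": -0.0012, "rx": 0.02, "ry": 0.14, "rz": 6.71}, {"x": 0.0052, "y": 0.0242, "z": -0.0012, "rx": 0.02, "ry": 0.14, "rz": 6.71}, {"x": 0.008, "y": 0.0234, "z": -0.0012, "rx": 0.02, "ry": 0.14, "rz": 6.71}]
```

View pics/w9.png

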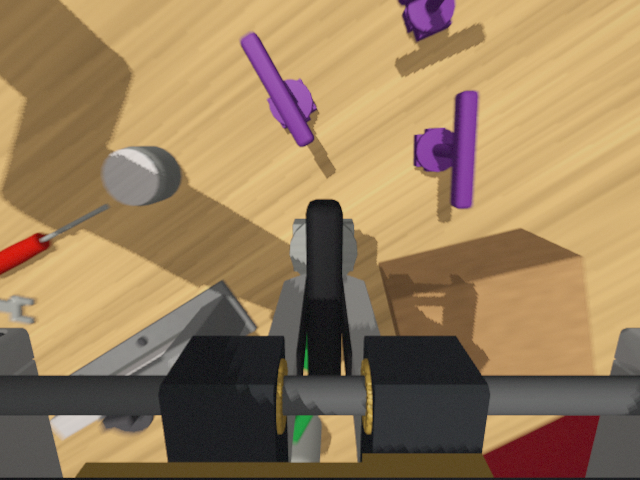

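```bash
python3 - <<'E'
from h import *
crop('w9.png',(270,190,110,110),5.4,'w9c.png')
# cam->tool from first snapshots: use origin/attitude at time0
o0=R.from_euler('xyz',[-3.14136458,2.19149541e-03,1.21598941]);p0=np.array([0.19083121,0.51525091,0.20430223])
c0=np.array([0.11838071,0.54344955,0.38124995]);a0=R.from_euler('xyz',[2.87044547,2.20419440e-03,1.21529396])
ct=o0.inv().apply(c0-p0);at=o0.inv()*a0;print(ct,at.as_euler('xyz'))
K=np.array([[369.745,0,323.79],[0,369.745,239.03],[0,0,1]])
for uv,z in [((323,200.5),-.028),((323,200.5),-.026)]:
    d=at.apply(np.linalg.inv(K)@[uv[0],uv[1],1]);t=(z-ct[2])/d[2];print(ct+d*t)
def pt(p):
    c=at.inv().apply(np.array(p)-ct);q=K@c;return q[:2]/q[2]
for y in (0,-.0015,-.003): print(y,'end top',pt([0,y-.05,-.028]).round(1),'socket disc L/R',pt([-.024,y,.067]).round(1),pt([.024,y,.067]).round(1),'far rim',pt([0,y-.024,.067]).round(1), 'far rim bottom',pt([0,y-.024,.095]).round(1))
E
```

```text
[ 0.00088449 -0.07777464 -0.17693235] [-2.71373733e-01 -1.25409062e-05  6.95451189e-04]
[ 0.00054411 -0.0525864  -0.028     ]
[ 0.00053954 -0.05224814 -0.026     ]
0 end top [321.7 206.8] socket disc L/R [287.9 252.8] [357.3 252.8] far rim [322.5 218.9] far rim bottom [322.7 210.8]
-0.0015 end top [321.7 203.1] socket disc L/R [287.9 250.8] [357.3 250.7] far rim [322.5 216.7] far rim bottom [322.7 208.8]
-0.003 end top [321.7 199.5] socket disc L/R [287.8 248.7] [357.4 248.6] far rim [322.5 214.5] far rim bottom [322.7 206.9]
```

View pics/w9c.png

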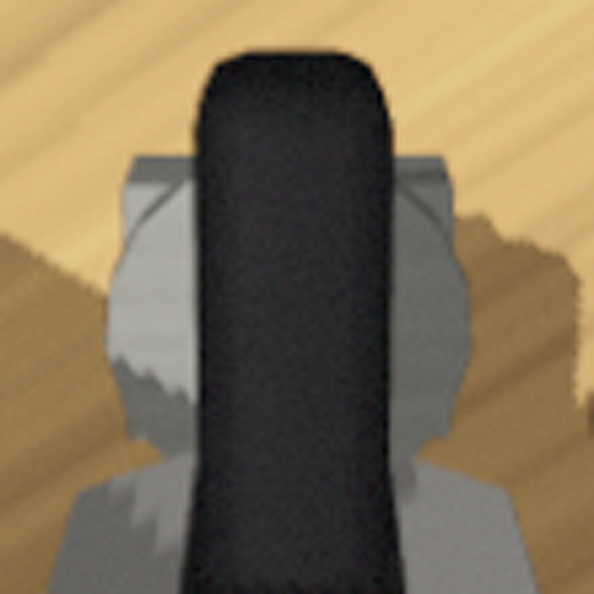

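The wrist view shows the bar end at px (323,199) and the socket at (323,249), so the driver sits about 2.5 mm off toward tool −y. Compensating, I'll move above the screw.

Emit:
jog_arm --series '[{"x":-0.018,"y":0.016,"z":-0.002,"rx":0,"ry":0.2,"rz":6.7},{"x":-0.016,"y":0.018,"z":-0.002,"rx":0,"ry":0.2,"rz":6.7},{"x":-0.014,"y":0.02,"z":-0.001,"rx":0,"ry":0.2,"rz":6.7},{"x":-0.012,"y":0.022,"z":-0.001,"rx":0,"ry":0.1,"rz":6.7},{"x":-0.009,"y":0.023,"z":-0.001,"rx":0,"ry":0.1,"rz":6.7},{"x":-0.006,"y":0.024,"z":-0.001,"rx":0,"ry":0.1,"rz":6.7},{"x":-0.003,"y":0.024,"z":-0.001,"rx":0,"ry":0.1,"rz":6.7},{"x":0,"y":0.024,"z":-0.001,"rx":0,"ry":0.1,"rz":6.7},{"x":0.002,"y":0.024,"z":-0.001,"rx":0,"ry":0.1,"rz":6.7},{"x":0.005,"y":0.024,"z":-0.001,"rx":0,"ry":0.1,"rz":6.7},{"x":0.008,"y":0.023,"z":-0.001,"rx":0,"ry":0,"rz":6}]'

```text
time: 12.52
tool_pos: [0.5688, 0.0984, 0.2775]
ee_rot: [3.133, 0.019, -0.342]
wrist_force: [0.1, -0.5, -2.9]
width: 0.0159
```

```bash
python3 - <<'E'
from h import *
plan(.5759,.0979,.28,-17.6,n=3)
s=snap('wrist','w10.png');print(s['origin'],s['attitude'])
np.save('w10.npy',{k:s[k] for k in('mtx','origin','attitude')},allow_pickle=True)
E
```

```text
from [0.5688 0.0984 0.2775] [179.49   1.07 -19.58] rotvec [ 0.49  1.08 -1.97] N 3
[{"x": 0.0023, "y": -0.0006, "z": -0.0009, "rx": 0.16, "ry": 0.36, "rz": -0.66}, {"x": 0.0023, "y": -0.0006, "z": -0.0009, "rx": 0.16, "ry": 0.36, "rz": -0.66}, {"x": 0.0023, "y": -0.0006, "z": -0.0008, "rx": 0.16, "ry": 0.36, "rz": -0.66}]
[0.59919901 0.17307917 0.45359642] [ 2.86092908  0.0189271  -0.3423928 ]
```

View pics/w10.png

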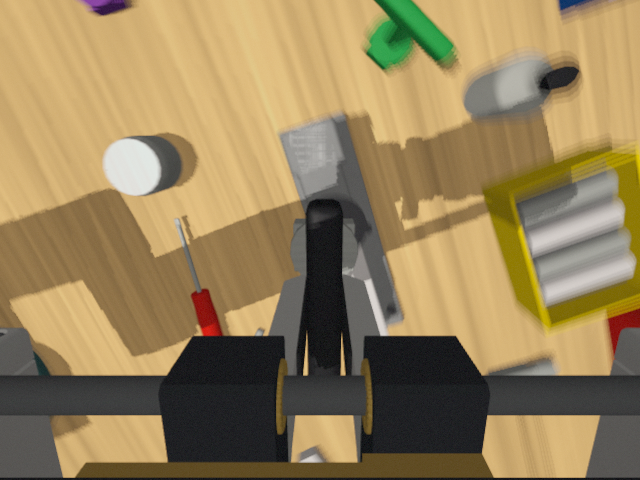

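Emit:
jog_arm --series '[{"x":0.003,"y":0,"z":0,"rx":0.2,"ry":0.4,"rz":-0.7},{"x":0.002,"y":0,"z":0,"rx":0.2,"ry":0.4,"rz":-0.6},{"x":0.001,"y":0,"z":0,"rx":0,"ry":0.2,"rz":-0.4},{"x":0,"y":0,"z":0,"rx":0,"ry":0,"rz":0}]'

```text
time: 12.9
tool_pos: [0.5745, 0.0898, 0.2711]
ee_rot: [3.133, 0.006, -0.319]
wrist_force: [-0.5, 0.2, -3.2]
width: 0.016
```

```bash
python3 - <<'E'
from h import *
plan(.5759,.0979,.27,-17.6,n=3)
s=snap('side','s11.png');crop('s11.png',(250,160,120,120),5,'s11c.png')
s=snap('top','t11.png');crop('t11.png',(250,170,160,120),5,'t11c.png')
print(robot.get_obs()['tool_pos'])
E
```

```text
from [0.5745 0.0898 0.2711] [179.51   0.35 -18.26] rotvec [ 0.49  0.35 -0.66] N 3
[{"x": -0.0004, "y": -0.0027, "z": 0.0003, "rx": 0.16, "ry": 0.12, "rz": -0.22}, {"x": -0.0004, "y": -0.0027, "z": 0.0003, "rx": 0.16, "ry": 0.12, "rz": -0.22}, {"x": -0.0004, "y": -0.0027, "z": 0.0004, "rx": 0.16, "ry": 0.12, "rz": -0.22}]
[0.57440294 0.0901662  0.27135139]
```

View pics/s11c.png

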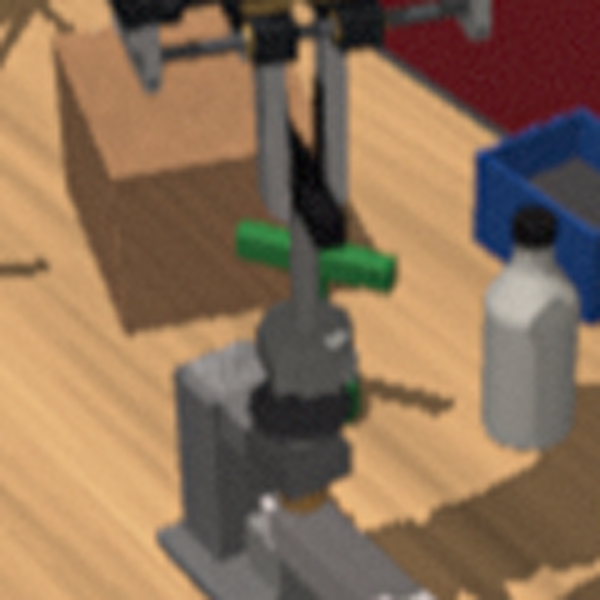

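The side view shows the socket just above the flange, off along y by about 8 mm. Correcting.

Emit:
jog_arm --series '[{"x":-0.001,"y":-0.004,"z":-0.002,"rx":0.2,"ry":0.1,"rz":-0.3},{"x":0,"y":-0.003,"z":-0.001,"rx":0.2,"ry":0.1,"rz":-0.2},{"x":0,"y":-0.001,"z":-0.001,"rx":0,"ry":0,"rz":-0.1}]'

```text
time: 13.25
tool_pos: [0.5758, 0.1007, 0.2754]
ee_rot: [3.141, 0.003, -0.304]
wrist_force: [0.5, -0.3, -3.3]
width: 0.0159
```

```bash
python3 - <<'E'
from h import *
plan(.5759,.0979,.268,-17.6,n=2)
E
```

```text
from [0.5758 0.1007 0.2754] [ 1.7998e+02  1.7000e-01 -1.7420e+01] rotvec [0.02 0.17 0.18] N 2
[{"x": 0.0005, "y": 0.0013, "z": 0.0037, "rx": 0.01, "ry": 0.08, "rz": 0.09}, {"x": 0.0005, "y": 0.0013, "z": 0.0037, "rx": 0.01, "ry": 0.08, "rz": 0.09}]
```

Emit:
jog_arm --series '[{"x":0,"y":0.001,"z":0.003,"rx":0,"ry":0.1,"rz":0.1},{"x":0,"y":0,"z":0.003,"rx":0,"ry":0,"rz":0}]'

```text
time: 13.42
tool_pos: [0.5761, 0.101, 0.2708]
ee_rot: [-3.141, -0.002, -0.304]
wrist_force: [0.7, 0.1, -3.2]
width: 0.0157
```

```bash
python3 - <<'E'
from h import *
plan(.5759,.0979,.260,-17.6,n=2)
E
```

```text
from [0.5761 0.101  0.2708] [-1.7994e+02 -1.1000e-01 -1.7400e+01] rotvec [-0.06 -0.11  0.2 ] N 2
[{"x": 0.0004, "y": 0.0015, "z": 0.0054, "rx": -0.03, "ry": -0.05, "rz": 0.1}, {"x": 0.0004, "y": 0.0015, "z": 0.0054, "rx": -0.03, "ry": -0.05, "rz": 0.1}]
```

Emit:
jog_arm --series '[{"x":0,"y":0.003,"z":0.001,"rx":0,"ry":0,"rz":0},{"x":0,"y":0.001,"z":0.001,"rx":0,"ry":0,"rz":0},{"x":0,"y":0,"z":0,"rx":0,"ry":0,"rz":0}]'

```text
time: 13.67
tool_pos: [0.5743, 0.097, 0.2676]
ee_rot: [-3.141, -0.001, -0.303]
wrist_force: [1.4, -0.8, -2.6]
width: 0.0158
```

```bash
python3 - <<'E'
from h import *
plan(.5759,.0979,.260,-17.6,n=2)
s=snap('side','s12.png');crop('s12.png',(270,180,80,80),7.5,'s12c.png')
s=snap('top','t12.png');crop('t12.png',(260,190,120,90),6,'t12c.png')
o=robot.get_obs();print(o['tool_pos'])
S,T=CAL['side'],CAL['top']; M=R.from_euler('xyz',o['ee_rot'])
c=o['tool_pos']+M.apply([.0003,-.0025,0])
for n,q in (('side',S),('top',T)): print(n,'mouth pred',proj(q,c-[0,0,.095]).round(1),'flange',proj(q,(.5767,.1003,.1486)).round(1),'sock top',proj(q,c-[0,0,.067]).round(1))
E
```

```text
from [0.5743 0.097  0.2676] [-1.7998e+02 -3.0000e-02 -1.7370e+01] rotvec [-0.02 -0.03  0.23] N 2
[{"x": 0.0006, "y": -0.0006, "z": 0.0038, "rx": -0.01, "ry": -0.02, "rz": 0.12}, {"x": 0.0006, "y": -0.0006, "z": 0.0038, "rx": -0.01, "ry": -0.02, "rz": 0.12}]
[0.57443802 0.09712039 0.26784542]
side mouth pred [309.1 232.4] flange [309.5 239.6] sock top [308.8 223.5]
top mouth pred [314.  232.1] flange [313.7 232.5] sock top [314.  230.8]
```

View pics/s12c.png

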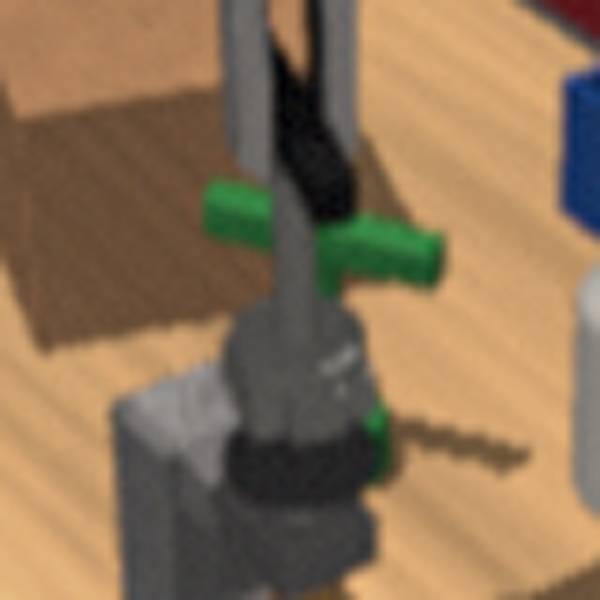

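View pics/t12c.png

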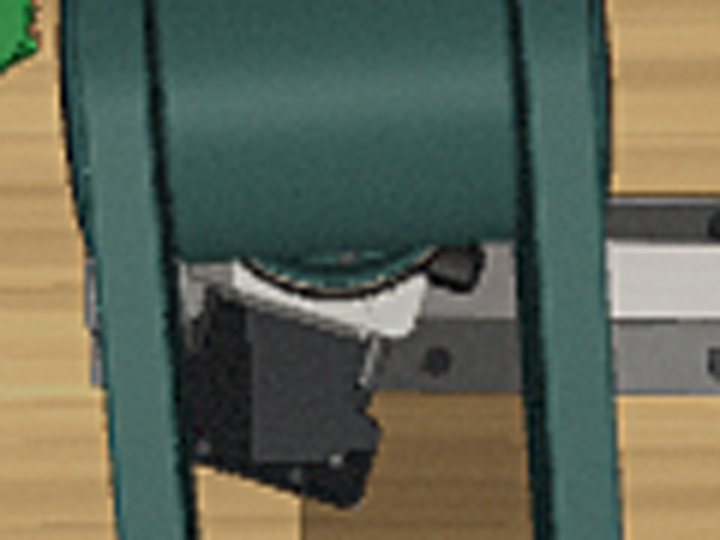

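The side view shows the socket (centre px 310) lined up over the flange (310). Lowering carefully.

Emit:
jog_arm --series '[{"x":0.001,"y":0,"z":0.003,"rx":0,"ry":0,"rz":0.1},{"x":0.001,"y":0,"z":0.004,"rx":0,"ry":0,"rz":0.1},{"x":0,"y":0,"z":0.003,"rx":0,"ry":0,"rz":0}]'

```text
time: 14.02
tool_pos: [0.5772, 0.0963, 0.2585]
ee_rot: [-3.14, -0.004, -0.308]
wrist_force: [0.1, 0.0, -2.6]
width: 0.0154
```

```bash
python3 - <<'E'
from h import *
plan(.5759,.0979,.246,-17.6,n=3)
E
```

```text
from [0.5772 0.0963 0.2585] [-179.89   -0.21  -17.62] rotvec [-0.11 -0.21 -0.02] N 3
[{"x": -0.0006, "y": -0.0004, "z": 0.0042, "rx": -0.04, "ry": -0.07, "rz": -0.01}, {"x": -0.0006, "y": -0.0004, "z": 0.0042, "rx": -0.04, "ry": -0.07, "rz": -0.01}, {"x": -0.0006, "y": -0.0004, "z": 0.0042, "rx": -0.04, "ry": -0.07, "rz": -0.01}]
```

Emit:
jog_arm --series '[{"x":-0.001,"y":-0.001,"z":0.003,"rx":0,"ry":0,"rz":0},{"x":0,"y":0,"z":0.003,"rx":0,"ry":0,"rz":0},{"x":0,"y":0,"z":0.002,"rx":0,"ry":0,"rz":0}]'

```text
time: 14.27
tool_pos: [0.5764, 0.0976, 0.2488]
ee_rot: [-3.14, -0.002, -0.308]
wrist_force: [-0.2, 0.5, -2.9]
width: 0.0157
```

```bash
python3 - <<'E'
from h import *
print(robot.get_obs()['wrist_torque'])
plan(.5759,.0979,.246,-17.6,n=3)
E
```

```text
[-0.03436376  0.10795079 -0.02362542]
from [0.5764 0.0976 0.2488] [-1.7992e+02 -1.4000e-01 -1.7630e+01] rotvec [-0.08 -0.14 -0.03] N 3
[{"x": -0.0002, "y": -0.0, "z": 0.0009, "rx": -0.03, "ry": -0.05, "rz": -0.01}, {"x": -0.0002, "y": -0.0, "z": 0.0009, "rx": -0.03, "ry": -0.05, "rz": -0.01}, {"x": -0.0002, "y": -0.0, "z": 0.0009, "rx": -0.03, "ry": -0.05, "rz": -0.01}]
```

The driver is about 12 mm down over the tang with no load. First stroke, clockwise.

Emit:
jog_arm --series '[{"x":0,"y":0,"z":0.001,"rx":0,"ry":0,"rz":5},{"x":0,"y":0,"z":0.001,"rx":0,"ry":0,"rz":6},{"x":0,"y":0,"z":0,"rx":0,"ry":0,"rz":6},{"x":0,"y":0,"z":0,"rx":0,"ry":0,"rz":6}]'

```text
time: 14.6
tool_pos: [0.5748, 0.0983, 0.2443]
ee_rot: [3.141, 0.003, -0.724]
wrist_force: [0.2, 0.2, -2.1]
width: 0.0157
```

```bash
cat > ch.py <<'E'
from h import *
o=robot.get_obs();M=R.from_euler('xyz',o['ee_rot']);c=o['tool_pos']+M.apply([.0003,-.0025,0])
e=c-[.5767,.1003,0]; print('t',o['time'],'drv centre err world',(e[:2]*1000).round(1),'tool frame',(M.inv().apply([e[0],e[1],0])*1000).round(1)[:2],'TCPz',o['tool_pos'][2].round(4),'yaw',np.degrees(o['ee_rot']).round(2),'j6',o['joint_positions'][5].round(3),'F',o['wrist_force'].round(1),'T',o['wrist_torque'].round(2),o['width'].round(4))
E
python3 ch.py
```

```text
Traceback (most recent call last):
  File "ch.py", line 3, in <module>
    e=c-[.5767,.1003,0]; print('t',o['time'],'drv centre err world',(e[:2]*1000).round(1),'tool frame',(M.inv().apply([e[0],e[1],0])*1000).round(1)[:2],'TCPz',o['tool_pos'][2].round(4),'yaw',np.degrees(o['ee_rot']).round(2),'j6',o['joint_positions'][5].round(3),'F',o['wrist_force'].round(1),'T',o['wrist_torque'].round(2),o['width'].round(4))
                                                                                                                                                                                                                                                                                                                                   ^^^^^^^^^^^^^^^^
AttributeError: 'float' object has no attribute 'round'
```

```bash
sed -i "s/o\['width'\].round(4)/o['width']/" ch.py; python3 ch.py
```

```text
t 14.6 drv centre err world [-0.  -0.3] tool frame [0.2 0.3] TCPz 0.2443 yaw [ 1.7997e+02  1.6000e-01 -4.1490e+01] j6 0.796 F [ 0.2  0.2 -2.1] T [-0.03  0.02  0.11] 0.01566325787333213
```

Emit:
jog_arm --series '[{"x":0,"y":0,"z":0,"rx":0,"ry":0,"rz":6.5},{"x":-0.001,"y":0,"z":0,"rx":0,"ry":0,"rz":6.5},{"x":0,"y":0,"z":0,"rx":0,"ry":0,"rz":6.5},{"x":0,"y":0,"z":0,"rx":0,"ry":0,"rz":6.5},{"x":-0.001,"y":0,"z":0,"rx":0,"ry":0,"rz":6.5},{"x":0,"y":0,"z":0,"rx":0,"ry":0,"rz":6.5}]'

```text
time: 15.1
tool_pos: [0.574, 0.0999, 0.2415]
ee_rot: [3.138, 0.0, -1.438]
wrist_force: [0.5, 0.1, -3.2]
width: 0.0156
```

```bash
python3 ch.py
```

```text
t 15.1 drv centre err world [-0.2 -0.4] tool frame [0.4 0.2] TCPz 0.2415 yaw [ 1.7982e+02  2.0000e-02 -8.2370e+01] j6 1.513 F [ 0.5  0.1 -3.2] T [0.09 0.07 0.15] 0.015563802757703705
```

Emit:
jog_arm --series '[{"x":0,"y":0,"z":0,"rx":0,"ry":0,"rz":6.5},{"x":-0.001,"y":0,"z":0,"rx":0,"ry":0,"rz":6.5},{"x":0,"y":0,"z":0,"rx":0,"ry":0,"rz":6.5},{"x":0,"y":0,"z":0,"rx":0,"ry":0,"rz":6.5},{"x":-0.001,"y":0,"z":0,"rx":0,"ry":0,"rz":6.5},{"x":0,"y":0,"z":0,"rx":0,"ry":0,"rz":6}]'

```text
time: 15.6
tool_pos: [0.5745, 0.1017, 0.2387]
ee_rot: [3.139, -0.004, -2.143]
wrist_force: [-0.1, 1.1, -2.4]
width: 0.0155
```

```bash
python3 ch.py
```

```text
t 15.6 drv centre err world [-0.3 -0.2] tool frame [0.3 0.1] TCPz 0.2387 yaw [ 179.84   -0.21 -122.77] j6 2.221 F [-0.1  1.1 -2.4] T [0.08 0.   0.14] 0.01553604699078439
```

First stroke done: yaw −17.6° to −122.8°, which turns the screw about 94°. I'll seat the driver on the flange, release, and regrip half a turn round.

Emit:
jog_arm --series '[{"x":0,"y":0,"z":0.001,"rx":0,"ry":0,"rz":0},{"x":0,"y":0,"z":0.001,"rx":0,"ry":0,"rz":0}]'

```text
time: 15.77
tool_pos: [0.5746, 0.1017, 0.2371]
ee_rot: [3.14, -0.003, -2.142]
wrist_force: [0.1, -0.3, -0.1]
width: 0.016
```

Emit:
jog_arm --claw 0.4 --series '[{"x":0,"y":0,"z":0,"rx":0,"ry":0,"rz":0},{"x":0,"y":0,"z":0,"rx":0,"ry":0,"rz":0},{"x":0,"y":0,"z":0,"rx":0,"ry":0,"rz":0}]'

```text
time: 16.02
tool_pos: [0.5751, 0.1018, 0.2385]
ee_rot: [-3.141, -0.002, -2.137]
wrist_force: [-0.1, 0.9, -1.1]
width: 0.032
```

```bash
python3 ch.py
```

```text
t 16.0167 drv centre err world [ 0.3 -0.1] tool frame [-0.1 -0.3] TCPz 0.2385 yaw [-1.7998e+02 -9.0000e-02 -1.2243e+02] j6 2.216 F [-0.1  0.9 -1.1] T [-0.    0.16 -0.02] 0.031985527543875916
```

Emit:
jog_arm --series '[{"x":0,"y":0,"z":-0.015,"rx":0,"ry":0,"rz":0},{"x":0,"y":0,"z":-0.025,"rx":0,"ry":0,"rz":0},{"x":0,"y":0,"z":-0.02,"rx":0,"ry":0,"rz":0},{"x":0,"y":0,"z":0,"rx":0,"ry":0,"rz":-5},{"x":0,"y":0,"z":0,"rx":0,"ry":0,"rz":-7},{"x":0,"y":0,"z":0,"rx":0,"ry":0,"rz":-7},{"x":0,"y":0,"z":0,"rx":0,"ry":0,"rz":-7},{"x":0,"y":0,"z":0,"rx":0,"ry":0,"rz":-7},{"x":0,"y":0,"z":0,"rx":0,"ry":0,"rz":-7},{"x":0,"y":0,"z":0,"rx":0,"ry":0,"rz":-7},{"x":0,"y":0,"z":0,"rx":0,"ry":0,"rz":-7},{"x":0,"y":0,"z":0,"rx":0,"ry":0,"rz":-7}]'

```text
time: 17.02
tool_pos: [0.5766, 0.1021, 0.3082]
ee_rot: [-3.131, -0.006, -1.04]
wrist_force: [0.9, 0.5, -0.4]
width: 0.0375
```

Emit:
jog_arm --series '[{"x":0,"y":0,"z":0,"rx":0,"ry":0,"rz":-7},{"x":0,"y":0,"z":0,"rx":0,"ry":0,"rz":-7},{"x":0,"y":0,"z":0,"rx":0,"ry":0,"rz":-7},{"x":0,"y":0,"z":0,"rx":0,"ry":0,"rz":-7},{"x":0,"y":0,"z":0,"rx":0,"ry":0,"rz":-7},{"x":0,"y":0,"z":0,"rx":0,"ry":0,"rz":-7},{"x":0,"y":0,"z":0,"rx":0,"ry":0,"rz":-7},{"x":0,"y":0,"z":0,"rx":0,"ry":0,"rz":-7}]'

```text
time: 17.68
tool_pos: [0.5776, 0.1023, 0.3127]
ee_rot: [-3.14, -0.02, -0.04]
wrist_force: [0.0, -0.3, 0.2]
width: 0.0373
```

```bash
python3 ch.py; python3 - <<'E'
from h import *
plan(.5767,.1003,.285,57.3)
s=snap('wrist','w13.png');np.save('w13.npy',{k:s[k] for k in('mtx','origin','attitude')},allow_pickle=True)
E
```

```text
t 17.6833 drv centre err world [1.3 4.5] tool frame [ 1.1 -4.5] TCPz 0.3127 yaw [-179.9    -1.16   -2.31] j6 0.119 F [ 0.  -0.3  0.2] T [-0.13  0.09  0.03] 0.03732311086877317
from [0.5776 0.1023 0.3127] [-179.9    -1.16   -2.31] rotvec [  0.52  -1.11 -59.6 ] N 9
[{"x": -0.0002, "y": 0.0002, "z": 0.0031, "rx": 0.06, "ry": -0.12, "rz": -6.62}, {"x": -0.0002, "y": 0.0002, "z": 0.0031, "rx": 0.06, "ry": -0.12, "rz": -6.62}, {"x": -0.0002, "y": 0.0002, "z": 0.0031, "rx": 0.06, "ry": -0.12, "rz": -6.62}, {"x": -0.0002, "y": 0.0002, "z": 0.0031, "rx": 0.06, "ry": -0.12, "rz": -6.62}, {"x": -0.0002, "y": 0.0002, "z": 0.0031, "rx": 0.06, "ry": -0.12, "rz": -6.62}, {"x": -0.0002, "y": 0.0001, "z": 0.0031, "rx": 0.06, "ry": -0.12, "rz": -6.62}, {"x": -0.0002, "y": 0.0001, "z": 0.0031, "rx": 0.06, "ry": -0.12, "rz": -6.62}, {"x": -0.0002, "y": 0.0001, "z": 0.0031, "rx": 0.06, "ry": -0.12, "rz": -6.62}, {"x": -0.0002, "y": 0.0001, "z": 0.0031, "rx": 0.06, "ry": -0.12, "rz": -6.62}]
```

View pics/w13.png

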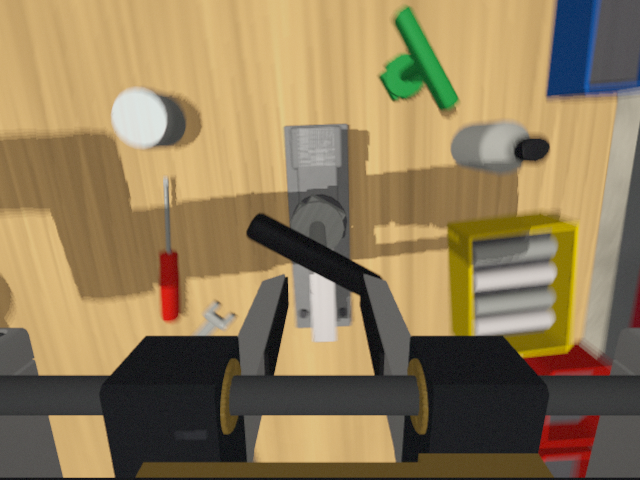

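The driver stands by itself on the head; its bar runs from (258,225) to (375,285) in the wrist view. Continuing the half turn.

Emit:
jog_arm --series '[{"x":0,"y":0,"z":0,"rx":0.1,"ry":-0.2,"rz":-6.6},{"x":0,"y":0,"z":0.001,"rx":0.1,"ry":-0.2,"rz":-6.6},{"x":0,"y":0,"z":0.001,"rx":0,"ry":-0.2,"rz":-6.6},{"x":0,"y":0,"z":0.001,"rx":0,"ry":-0.2,"rz":-6.6},{"x":0,"y":0,"z":0.001,"rx":0,"ry":-0.2,"rz":-6.6},{"x":0,"y":0,"z":0.001,"rx":0,"ry":-0.1,"rz":-6.6},{"x":0,"y":0,"z":0.001,"rx":0,"ry":0,"rz":-6.6},{"x":0,"y":0,"z":0.001,"rx":0,"ry":0,"rz":-6.6},{"x":0,"y":0,"z":0.001,"rx":0,"ry":0,"rz":-6}]'

```text
time: 18.48
tool_pos: [0.5788, 0.1024, 0.3089]
ee_rot: [3.133, -0.005, 1.02]
wrist_force: [0.4, -0.6, 0.4]
width: 0.0375
```

```bash
python3 - <<'E'
from h import *
plan(.5767,.1003,.275,57.3,n=3)
s=snap('wrist','w14.png');np.save('w14.npy',{k:s[k] for k in('mtx','origin','attitude')},allow_pickle=True)
M=R.from_euler('xyz',[0,0,np.radians(57.3+90)])
for k in (-.05,.05): print(proj(s,np.array([.5767,.1003,.1421+.123])+M.apply([k,0,0])).round(1))
E
```

```text
from [0.5788 0.1024 0.3089] [179.51  -0.28  58.44] rotvec [ 0.49 -0.29  1.14] N 3
[{"x": -0.001, "y": -0.0003, "z": 0.0113, "rx": 0.16, "ry": -0.1, "rz": 0.38}, {"x": -0.001, "y": -0.0003, "z": 0.0113, "rx": 0.16, "ry": -0.1, "rz": 0.38}, {"x": -0.001, "y": -0.0002, "z": 0.0113, "rx": 0.16, "ry": -0.1, "rz": 0.38}]
[316.5 333.4]
[318.9 183.3]
```

View pics/w14.png

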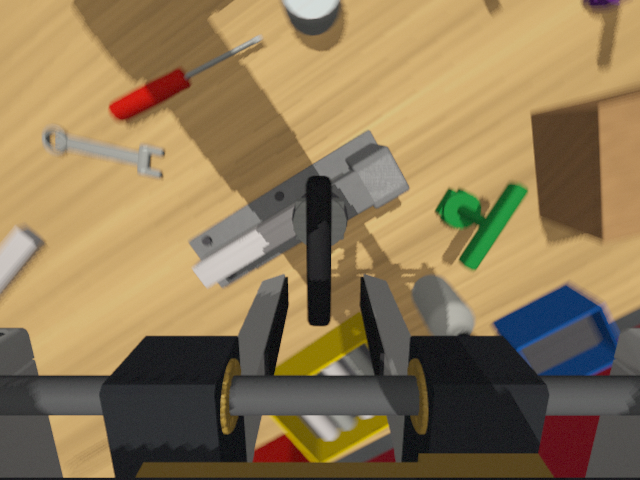

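The driver's bar runs from (319,177) to (318,325), between the fingers as expected. Descending to regrip.

Emit:
jog_arm --series '[{"x":-0.001,"y":0,"z":0.01,"rx":0.2,"ry":-0.1,"rz":0.4},{"x":-0.001,"y":0,"z":0.01,"rx":0.2,"ry":-0.1,"rz":0.4},{"x":-0.001,"y":0,"z":0.008,"rx":0.1,"ry":-0.1,"rz":0.3}]'

```text
time: 18.78
tool_pos: [0.5782, 0.0999, 0.2816]
ee_rot: [3.138, -0.003, 0.993]
wrist_force: [1.3, 0.9, 0.1]
width: 0.0377
```

```bash
python3 - <<'E'
from h import *
plan(.5767,.1003,.24,57.3,n=3)
E
```

```text
from [0.5782 0.0999 0.2816] [ 1.7979e+02 -1.7000e-01  5.6910e+01] rotvec [ 0.21 -0.17 -0.39] N 3
[{"x": -0.0002, "y": -0.0006, "z": 0.0139, "rx": 0.07, "ry": -0.06, "rz": -0.13}, {"x": -0.0002, "y": -0.0005, "z": 0.0139, "rx": 0.07, "ry": -0.06, "rz": -0.13}, {"x": -0.0002, "y": -0.0005, "z": 0.0139, "rx": 0.07, "ry": -0.06, "rz": -0.13}]
```

Emit:
jog_arm --series '[{"x":0,"y":-0.001,"z":0.013,"rx":0.1,"ry":0,"rz":-0.1},{"x":0,"y":-0.001,"z":0.013,"rx":0.1,"ry":-0.1,"rz":-0.1},{"x":0,"y":0,"z":0.013,"rx":0,"ry":0,"rz":0}]'

```text
time: 19.03
tool_pos: [0.5764, 0.1005, 0.2394]
ee_rot: [-3.141, -0.001, 0.988]
wrist_force: [-0.0, 0.2, 0.8]
width: 0.0372
```

```bash
python3 - <<'E'
from h import *
plan(.5767,.1003,.238,57.3,n=2)
E
```

```text
from [0.5764 0.1005 0.2394] [-1.7999e+02 -5.0000e-02  5.6620e+01] rotvec [-0.01 -0.05 -0.68] N 2
[{"x": -0.0, "y": 0.0002, "z": 0.0007, "rx": -0.0, "ry": -0.02, "rz": -0.34}, {"x": -0.0, "y": 0.0002, "z": 0.0007, "rx": -0.0, "ry": -0.02, "rz": -0.34}]
```

Emit:
jog_arm --claw 0.05 --series '[{"x":0,"y":0,"z":0.001,"rx":0,"ry":0,"rz":-0.3},{"x":0,"y":0,"z":0.001,"rx":0,"ry":0,"rz":-0.2},{"x":0,"y":0,"z":0,"rx":0,"ry":0,"rz":0},{"x":0,"y":0,"z":0,"rx":0,"ry":0,"rz":0},{"x":0,"y":0,"z":0,"rx":0,"ry":0,"rz":0}]'

```text
time: 19.45
tool_pos: [0.5744, 0.1008, 0.2313]
ee_rot: [-3.133, 0.003, 0.993]
wrist_force: [0.2, 0.4, -2.7]
width: 0.0158
```

```bash
python3 ch.py; python3 - <<'E'
from h import *
plan(.5767,.1003,.238,57.3,n=2)
E
```

```text
t 19.45 drv centre err world [-4.2  2.1] tool frame [-0.5 -4.7] TCPz 0.2313 yaw [-179.53    0.18   56.87] j6 -0.917 F [ 0.2  0.4 -2.7] T [ 0.19 -0.04  0.06] 0.01576743323871485
from [0.5744 0.1008 0.2313] [-179.53    0.18   56.87] rotvec [-0.47  0.18 -0.43] N 2
[{"x": 0.0004, "y": 0.0011, "z": -0.0033, "rx": -0.24, "ry": 0.09, "rz": -0.22}, {"x": 0.0004, "y": 0.0011, "z": -0.0033, "rx": -0.24, "ry": 0.09, "rz": -0.22}]
```

Emit:
jog_arm --series '[{"x":0,"y":0.001,"z":-0.001,"rx":-0.2,"ry":0,"rz":3},{"x":0,"y":0.001,"z":0,"rx":-0.2,"ry":0,"rz":6},{"x":0,"y":0,"z":0,"rx":0,"ry":0,"rz":6},{"x":0,"y":0,"z":0,"rx":0,"ry":0,"rz":6},{"x":0,"y":0,"z":0,"rx":0,"ry":0,"rz":6}]'

```text
time: 19.87
tool_pos: [0.5749, 0.102, 0.2295]
ee_rot: [-3.136, 0.007, 0.504]
wrist_force: [1.1, 0.4, -4.2]
width: 0.0158
```

```bash
python3 ch.py; python3 - <<'E'
from h import *
s=snap('side','s15.png');crop('s15.png',(270,200,100,90),7,'s15c.png')
E
```

```text
t 19.8667 drv centre err world [-2.7  4.1] tool frame [-0.4 -4.9] TCPz 0.2295 yaw [-179.67    0.43   28.85] j6 -0.426 F [ 1.1  0.4 -4.2] T [ 0.09 -0.27  0.17] 0.01578200771617935
```

View pics/s15c.png

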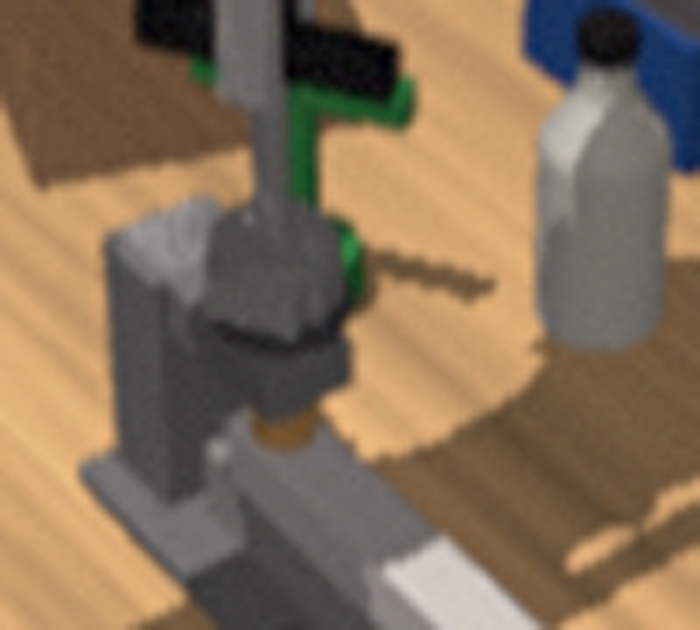

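The side view shows the driver engaged and the foot now on the bar. About 14° to go.

Emit:
jog_arm --series '[{"x":0,"y":0.001,"z":0,"rx":-0.1,"ry":0.1,"rz":5},{"x":0,"y":0.001,"z":0,"rx":-0.1,"ry":0.1,"rz":5},{"x":0,"y":0,"z":0,"rx":0,"ry":0.1,"rz":2}]'

```text
time: 20.17
tool_pos: [0.5753, 0.1021, 0.2286]
ee_rot: [-3.136, 0.004, 0.289]
wrist_force: [1.9, 0.2, -3.3]
width: 0.0158
```

```bash
python3 ch.py
```

```text
t 20.1667 drv centre err world [-1.8  4.3] tool frame [-0.5 -4.6] TCPz 0.2286 yaw [-179.7     0.25   16.58] j6 -0.213 F [ 1.9  0.2 -3.3] T [ 0.06 -0.03  0.13] 0.01576375608448714
```

Emit:
jog_arm --series '[{"x":0,"y":0,"z":0,"rx":0,"ry":0,"rz":2},{"x":0,"y":0,"z":0,"rx":0,"ry":0,"rz":0}]'

```text
time: 20.33
tool_pos: [0.5753, 0.1022, 0.2284]
ee_rot: [-3.137, 0.005, 0.257]
wrist_force: [1.8, -0.2, -2.5]
width: 0.0161
```

```bash
python3 ch.py; python3 - <<'E'
from h import *
s=snap('side','s16.png');crop('s16.png',(270,200,100,90),7,'s16c.png')
E
```

```text
t 20.3333 drv centre err world [-1.7  4.4] tool frame [-0.5 -4.7] TCPz 0.2284 yaw [-179.71    0.28   14.71] j6 -0.18 F [ 1.8 -0.2 -2.5] T [-0.01 -0.07  0.11] 0.016103496482564233
```

View pics/s16c.png

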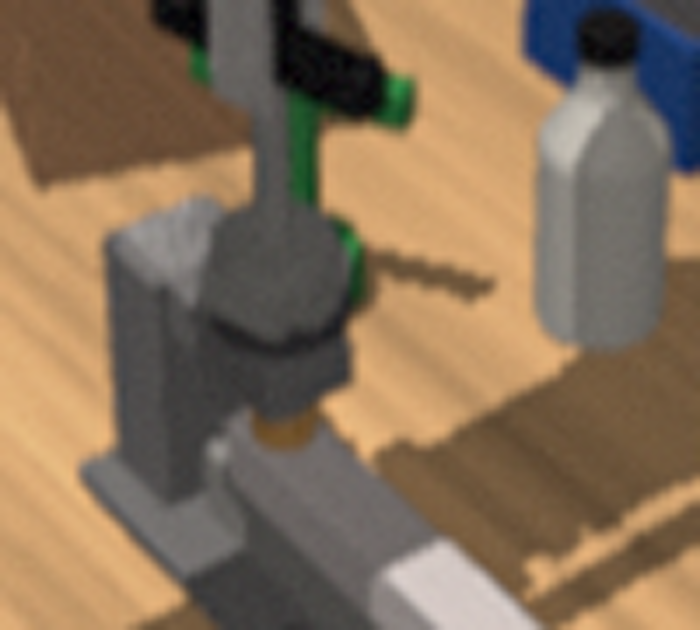

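Model says about 4.23 rad. I'll back off within the play, lift the driver clear, and look at the tang.

Emit:
jog_arm --series '[{"x":0,"y":0,"z":-0.004,"rx":0,"ry":0,"rz":-5},{"x":0,"y":0,"z":-0.008,"rx":0,"ry":0,"rz":-4},{"x":0,"y":0,"z":-0.01,"rx":0,"ry":0,"rz":0},{"x":0,"y":0,"z":-0.014,"rx":0,"ry":0,"rz":0}]'

```text
time: 20.72
tool_pos: [0.5732, 0.1011, 0.2612]
ee_rot: [-3.133, 0.015, 0.426]
wrist_force: [-0.5, -0.1, -2.8]
width: 0.0158
```

```bash
python3 ch.py
```

```text
t 20.7167 drv centre err world [-4.2  3.2] tool frame [-2.5 -4.7] TCPz 0.2612 yaw [-179.53    0.84   24.43] j6 -0.35 F [-0.5 -0.1 -2.8] T [-0.05 -0.02 -0.02] 0.01575026393449168
```

```bash
python3 - <<'E'
from h import *
T=CAL['top']
print('tin',at_z(T,(267,319),.06),'sd tip',at_z(T,(299,318),.01),'sd end',at_z(T,(380,327),.015),'wrench',at_z(T,(380,297),.005),'base edge',at_z(T,(276,254),.0))
plan(.46,.085,.285,14)
E
```

```text
tin [0.38458752 0.20942772 0.06      ] sd tip [0.38362612 0.13682348 0.01      ] sd end [ 0.36149538 -0.05673272  0.015     ] wrench [ 0.432505   -0.05898604  0.005     ] base edge [0.53820214 0.19282409 0.        ]
from [0.5732 0.1011 0.2612] [-179.53    0.84   24.43] rotvec [-0.39  0.88 10.43] N 4
[{"x": -0.0275, "y": -0.0081, "z": -0.0055, "rx": -0.1, "ry": 0.22, "rz": 2.61}, {"x": -0.0278, "y": -0.0068, "z": -0.0056, "rx": -0.1, "ry": 0.22, "rz": 2.61}, {"x": -0.0281, "y": -0.0055, "z": -0.0057, "rx": -0.1, "ry": 0.22, "rz": 2.61}, {"x": -0.0283, "y": -0.0042, "z": -0.0058, "rx": -0.1, "ry": 0.22, "rz": 2.61}]
```

Emit:
jog_arm --series '[{"x":0,"y":0,"z":-0.015,"rx":0,"ry":0.2,"rz":1},{"x":-0.027,"y":-0.008,"z":-0.006,"rx":0,"ry":0.2,"rz":2.5},{"x":-0.028,"y":-0.007,"z":-0.002,"rx":0,"ry":0.2,"rz":2.5},{"x":-0.028,"y":-0.006,"z":-0.002,"rx":0,"ry":0.2,"rz":2.5},{"x":-0.026,"y":-0.004,"z":-0.002,"rx":0,"ry":0.2,"rz":2.5},{"x":0,"y":0,"z":-0.001,"rx":0,"ry":0,"rz":0}]'

```text
time: 21.22
tool_pos: [0.4604, 0.0868, 0.2946]
ee_rot: [-3.137, -0.003, 0.22]
wrist_force: [0.4, -1.1, -2.9]
width: 0.0156
```

```bash
python3 - <<'E'
from h import *
for n in ('wrist','top','side'):
    s=snap(n,n+'17.png')
    if n=='wrist': np.save('w17.npy',{k:s[k] for k in('mtx','origin','attitude')},allow_pickle=True)
crop('top17.png',(260,190,150,90),5,'t17c.png')
crop('side17.png',(270,200,100,90),7,'s17c.png')
plan(.46,.085,.25,14)
E
```

```text
from [0.4646 0.087  0.2936] [-179.73   -0.31   12.71] rotvec [-0.27 -0.31 -1.29] N 2
[{"x": -0.0026, "y": 0.0006, "z": 0.0218, "rx": -0.13, "ry": -0.16, "rz": -0.64}, {"x": -0.0025, "y": 0.0005, "z": 0.0218, "rx": -0.13, "ry": -0.16, "rz": -0.64}]
```

View pics/wrist17.png

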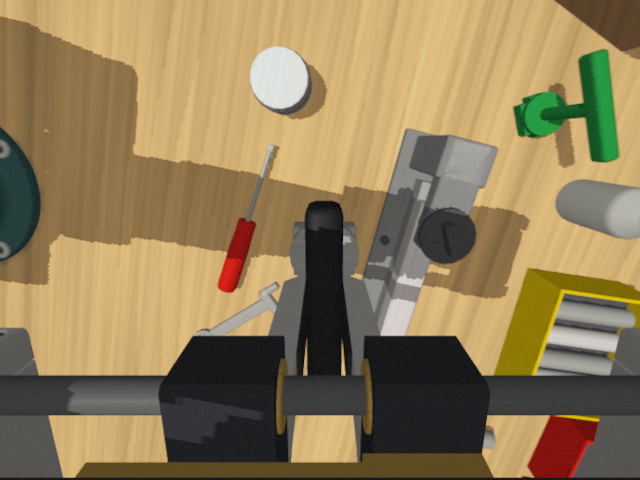

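View pics/t17c.png

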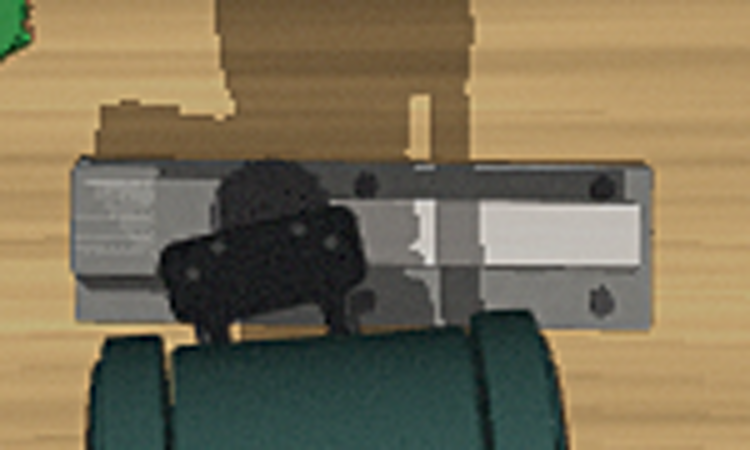

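View pics/s17c.png

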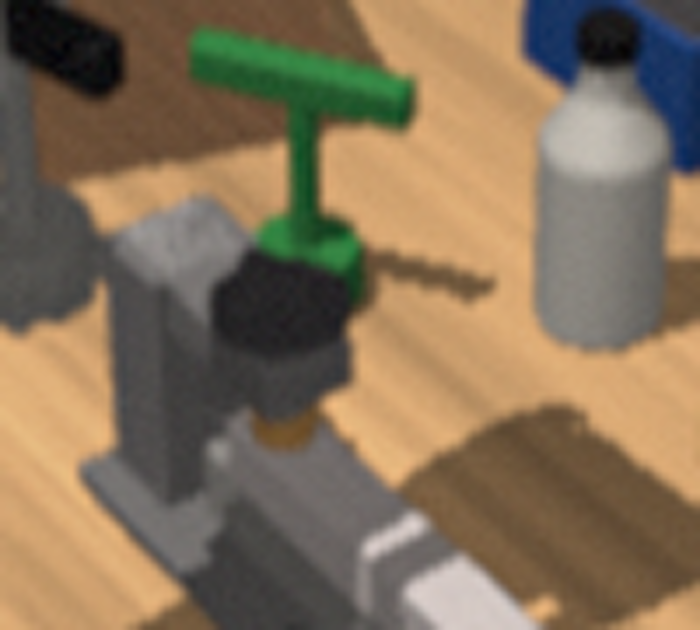

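```bash
python3 - <<'E'
from h import *
im=cv2.imread('pics/wrist17.png')[195:275,405:490]
im=cv2.resize(im,None,fx=7,fy=7,interpolation=cv2.INTER_CUBIC); im=np.clip(im.astype(float)*2.2,0,255).astype(np.uint8); cv2.imwrite('pics/w17c.png',im)
E
```

```text
(no output)
```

View pics/w17c.png

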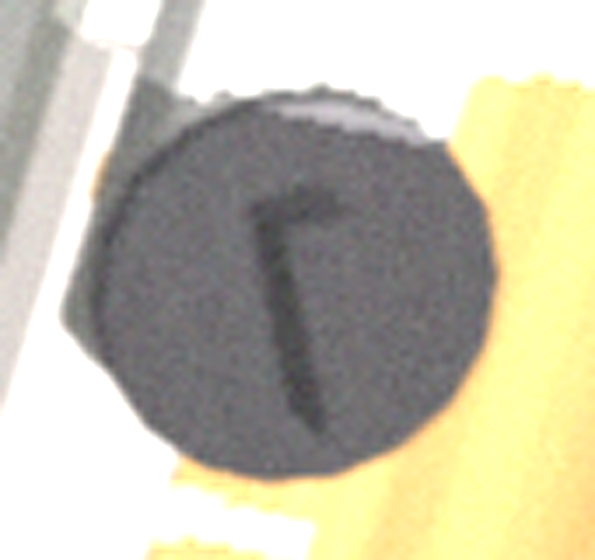

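```bash
python3 - <<'E'
from h import *
s=np.load('w17.npy',allow_pickle=True).item()
g=lambda p:((p[0]+.5)/7+405-.5,(p[1]+.5)/7+195-.5)
for a,b,z in [((250,218),(297,415),.139),((283,230),(325,418),.156)]:
    A,B=at_z(s,g(a),z),at_z(s,g(b),z);d=A-B;print(A,B,np.linalg.norm(d),np.degrees(np.arctan2(d[1],d[0])))
print('flange c',at_z(s,g((297,288)),.139))
E
```

```text
[0.56665737 0.1099373  0.139     ] [0.58100243 0.08518068 0.139     ] 0.02861241980094748 120.08987059513468
[0.56487917 0.11204955 0.156     ] [0.57760801 0.08953195 0.156     ] 0.025866299308760686 119.47877731997394
flange c [0.57562623 0.10213415 0.139     ]
```

The tang shows as a dark edge on the flange at px (445,235). This oblique view gives about 119.8°, or about 4.17 rad, versus 4.23 from the driver angle. I'll get a view from straight above to settle it.

```bash
python3 - <<'E'
from h import *
plan(.585,.03,.30,14)
E
```

```text
from [0.4646 0.087  0.2936] [-179.73   -0.31   12.71] rotvec [-0.27 -0.31 -1.29] N 4
[{"x": 0.0262, "y": 0.0205, "z": -0.0016, "rx": -0.07, "ry": -0.08, "rz": -0.32}, {"x": 0.0261, "y": 0.0207, "z": -0.0016, "rx": -0.07, "ry": -0.08, "rz": -0.32}, {"x": 0.026, "y": 0.0208, "z": -0.0016, "rx": -0.07, "ry": -0.08, "rz": -0.32}, {"x": 0.0259, "y": 0.021, "z": -0.0016, "rx": -0.07, "ry": -0.08, "rz": -0.32}]
```

Emit:
jog_arm --series '[{"x":0.02,"y":0.017,"z":-0.003,"rx":0,"ry":0,"rz":-0.3},{"x":0.026,"y":0.021,"z":-0.003,"rx":0,"ry":0,"rz":-0.3},{"x":0.026,"y":0.021,"z":-0.003,"rx":0,"ry":0,"rz":-0.3},{"x":0.02,"y":0.015,"z":-0.003,"rx":0,"ry":0,"rz":0},{"x":0.006,"y":0.004,"z":-0.002,"rx":0,"ry":0,"rz":0},{"x":0,"y":0,"z":-0.001,"rx":0,"ry":0,"rz":0}]'

```text
time: 21.87
tool_pos: [0.5872, 0.0314, 0.3049]
ee_rot: [-3.136, -0.002, 0.241]
wrist_force: [-0.6, -0.3, -2.9]
width: 0.0159
```

```bash
python3 - <<'E'
from h import *
s=snap('wrist','w18.png');np.save('w18.npy',{k:s[k] for k in('mtx','origin','attitude')},allow_pickle=True)
u=proj(s,(.5767,.1003,.139)).astype(int);print(u,s['origin'])
im=cv2.imread('pics/w18.png')[max(u[1]-50,0):u[1]+50,u[0]-50:u[0]+50]; print(max(u[1]-50,0),u[0]-50)
im=cv2.resize(im,None,fx=6,fy=6,interpolation=cv2.INTER_CUBIC); im=np.clip(im.astype(float)*2,0,255).astype(np.uint8); cv2.imwrite('pics/w18c.png',im)
E
```

```text
[329 147] [0.56904546 0.10681753 0.48218061]
97 279
```

View pics/w18c.png

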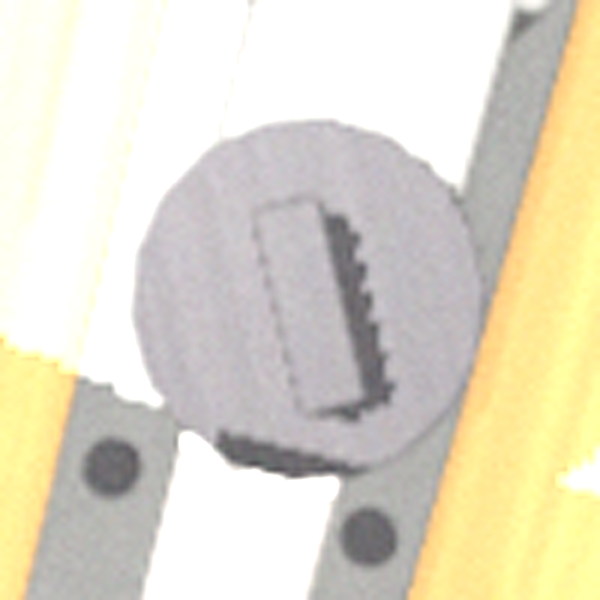

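```bash
python3 - <<'E'
from h import *
s=np.load('w18.npy',allow_pickle=True).item()
g=lambda p:((p[0]+.5)/6+279-.5,(p[1]+.5)/6+97-.5)
def ang(a,b,z):
    A,B=at_z(s,g(a),z),at_z(s,g(b),z);d=A-B;return np.degrees(np.arctan2(d[1],d[0])),np.linalg.norm(d)
print(ang((255,210),(303,417),.156),ang((320,203),(365,405),.156),ang((287,206),(334,411),.156))
print('fix y',ang((578,20),(405,595),.012),ang((510,20),(335,590),.075), ang((205,420),(145,595),.075))
print('holes',ang((368,537),(110,467),.012))
print('flange',at_z(s,g((308,297)),.139))
E
```

```text
(np.float64(117.26573941568603), np.float64(0.02956365769848619)) (np.float64(117.17931407336265), np.float64(0.02877727961688335)) (np.float64(117.32966200005936), np.float64(0.029252743430616856))
fix y (np.float64(87.95413322537054), np.float64(0.11962861235925269)) (np.float64(87.18402451382615), np.float64(0.10303470541009875)) (np.float64(84.18487282614306), np.float64(0.03369186394064648))
holes (np.float64(-1.3128470470892615), np.float64(0.05620506304086936))
flange [0.57654783 0.10175268 0.139     ]
```

Tang at 117.25° with fixture yaw −1.3° gives a screw angle of about 4.21 rad, so the foot is in about 2.9 mm. That's good. Now I'll stand the driver on the bench beside the fixture.

```bash
python3 - <<'E'
from h import *
plan(.46,.085,.28,14,n=6)
E
```

```text
from [0.5866 0.0316 0.3046] [-1.7966e+02 -7.0000e-02  1.3840e+01] rotvec [-0.34 -0.07 -0.16] N 6
[{"x": -0.0184, "y": -0.0137, "z": 0.0042, "rx": -0.06, "ry": -0.01, "rz": -0.03}, {"x": -0.0184, "y": -0.0137, "z": 0.0041, "rx": -0.06, "ry": -0.01, "rz": -0.03}, {"x": -0.0184, "y": -0.0137, "z": 0.0041, "rx": -0.06, "ry": -0.01, "rz": -0.03}, {"x": -0.0183, "y": -0.0137, "z": 0.0041, "rx": -0.06, "ry": -0.01, "rz": -0.03}, {"x": -0.0183, "y": -0.0137, "z": 0.0041, "rx": -0.06, "ry": -0.01, "rz": -0.03}, {"x": -0.0183, "y": -0.0137, "z": 0.0041, "rx": -0.06, "ry": -0.01, "rz": -0.03}]
```

Emit:
jog_arm --series '[{"x":-0.018,"y":-0.014,"z":0,"rx":-0.1,"ry":0,"rz":0},{"x":-0.024,"y":-0.018,"z":0,"rx":-0.1,"ry":0,"rz":0},{"x":-0.024,"y":-0.018,"z":0,"rx":-0.1,"ry":0,"rz":0},{"x":-0.022,"y":-0.017,"z":0,"rx":0,"ry":0,"rz":0},{"x":-0.018,"y":-0.012,"z":0,"rx":0,"ry":0,"rz":0},{"x":-0.004,"y":-0.003,"z":0,"rx":0,"ry":0,"rz":0},{"x":0,"y":0,"z":0,"rx":0,"ry":0,"rz":0}]'

```text
time: 22.5
tool_pos: [0.4545, 0.0883, 0.2995]
ee_rot: [-3.138, 0.008, 0.243]
wrist_force: [-0.2, -0.6, -3.5]
width: 0.0158
```

```bash
python3 - <<'E'
from h import *
plan(.46,.085,.12,14,n=6)
E
```

```text
from [0.4545 0.0883 0.2995] [-179.77    0.45   13.95] rotvec [-0.23  0.45 -0.05] N 6
[{"x": 0.001, "y": 0.0009, "z": 0.0299, "rx": -0.04, "ry": 0.08, "rz": -0.01}, {"x": 0.001, "y": 0.0009, "z": 0.0299, "rx": -0.04, "ry": 0.08, "rz": -0.01}, {"x": 0.0009, "y": 0.0008, "z": 0.0299, "rx": -0.04, "ry": 0.08, "rz": -0.01}, {"x": 0.0009, "y": 0.0008, "z": 0.0299, "rx": -0.04, "ry": 0.08, "rz": -0.01}, {"x": 0.0008, "y": 0.0008, "z": 0.0299, "rx": -0.04, "ry": 0.08, "rz": -0.01}, {"x": 0.0008, "y": 0.0008, "z": 0.0299, "rx": -0.04, "ry": 0.08, "rz": -0.01}]
```

Emit:
jog_arm --series '[{"x":0,"y":0.001,"z":0.025,"rx":0,"ry":0.1,"rz":0},{"x":0,"y":0.001,"z":0.03,"rx":0,"ry":0.1,"rz":0},{"x":0,"y":0.001,"z":0.03,"rx":0,"ry":0.1,"rz":0},{"x":0,"y":0,"z":0.03,"rx":0,"ry":0,"rz":0},{"x":0,"y":0,"z":0.025,"rx":0,"ry":0,"rz":0},{"x":0,"y":0,"z":0.01,"rx":0,"ry":0,"rz":0}]'

```text
time: 23.0
tool_pos: [0.4624, 0.0854, 0.1497]
ee_rot: [3.141, -0.015, 0.245]
wrist_force: [-0.6, -0.3, -3.3]
width: 0.0157
```

```bash
python3 - <<'E'
from h import *
plan(.46,.085,.097,14,n=3)
E
```

```text
from [0.4624 0.0854 0.1497] [179.95  -0.87  14.02] rotvec [ 0.05 -0.87  0.02] N 3
[{"x": -0.0011, "y": -0.0001, "z": 0.0176, "rx": 0.02, "ry": -0.29, "rz": 0.01}, {"x": -0.001, "y": -0.0001, "z": 0.0176, "rx": 0.02, "ry": -0.29, "rz": 0.01}, {"x": -0.0009, "y": -0.0001, "z": 0.0176, "rx": 0.02, "ry": -0.29, "rz": 0.01}]
```

Emit:
jog_arm --series '[{"x":-0.001,"y":0,"z":0.015,"rx":0,"ry":-0.4,"rz":0},{"x":0,"y":0,"z":0.015,"rx":0,"ry":-0.3,"rz":0},{"x":0,"y":0,"z":0.008,"rx":0,"ry":-0.2,"rz":0},{"x":0,"y":0,"z":0.003,"rx":0,"ry":0,"rz":0}]'

```text
time: 23.33
tool_pos: [0.4631, 0.0841, 0.105]
ee_rot: [3.141, 0.004, 0.244]
wrist_force: [-0.4, 1.0, -2.3]
width: 0.016
```

```bash
python3 - <<'E'
from h import *
plan(.46,.085,.092,14,n=3)
s=snap('side','s19.png');crop('s19.png',(220,170,130,130),4.6,'s19c.png')
E
```

```text
from [0.4631 0.0841 0.105 ] [179.94   0.26  13.96] rotvec [ 0.06  0.26 -0.04] N 3
[{"x": -0.0009, "y": -0.0005, "z": 0.0044, "rx": 0.02, "ry": 0.09, "rz": -0.01}, {"x": -0.0009, "y": -0.0005, "z": 0.0044, "rx": 0.02, "ry": 0.09, "rz": -0.01}, {"x": -0.0009, "y": -0.0005, "z": 0.0043, "rx": 0.02, "ry": 0.09, "rz": -0.01}]
```

View pics/s19c.png

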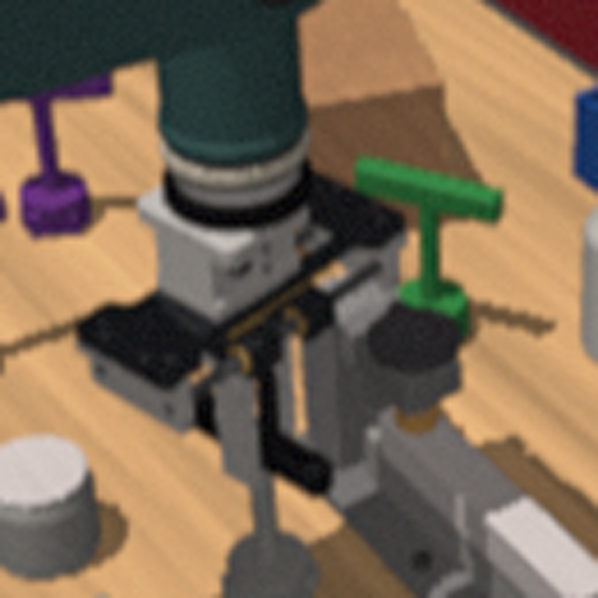

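Clear so far, with the body above the head. Final lowering to contact.

Emit:
jog_arm --series '[{"x":0,"y":0,"z":0.003,"rx":0,"ry":0.1,"rz":0},{"x":0,"y":0,"z":0.003,"rx":0,"ry":0.1,"rz":0},{"x":0,"y":0,"z":0.002,"rx":0,"ry":0,"rz":0}]'

```text
time: 23.63
tool_pos: [0.4658, 0.0841, 0.0996]
ee_rot: [3.139, -0.005, 0.243]
wrist_force: [0.2, 0.1, -2.9]
width: 0.0156
```

```bash
python3 - <<'E'
from h import *
print(robot.get_obs()['wrist_force'])
plan(.46,.085,.092,14,n=3)
E
```

```text
[ 0.23124917  0.11962708 -2.93596836]
from [0.4658 0.0841 0.0996] [179.88  -0.28  13.95] rotvec [ 0.12 -0.28 -0.05] N 3
[{"x": -0.0018, "y": -0.0008, "z": 0.0025, "rx": 0.04, "ry": -0.09, "rz": -0.02}, {"x": -0.0018, "y": -0.0008, "z": 0.0025, "rx": 0.04, "ry": -0.09, "rz": -0.02}, {"x": -0.0018, "y": -0.0008, "z": 0.0025, "rx": 0.04, "ry": -0.09, "rz": -0.02}]
```

Emit:
jog_arm --series '[{"x":-0.001,"y":0,"z":0.003,"rx":0,"ry":-0.1,"rz":0},{"x":-0.001,"y":0,"z":0.003,"rx":0,"ry":-0.1,"rz":0}]'

```text
time: 23.8
tool_pos: [0.4651, 0.0837, 0.095]
ee_rot: [3.139, -0.005, 0.244]
wrist_force: [-0.2, 0.5, -2.4]
width: 0.0158
```

```bash
python3 - <<'E'
from h import *
print(robot.get_obs()['wrist_force'])
plan(.46,.085,.092,14,n=3)
E
```

```text
[-0.20378121  0.49444249 -2.44728414]
from [0.4651 0.0837 0.095 ] [179.84  -0.3   13.95] rotvec [ 0.16 -0.3  -0.05] N 3
[{"x": -0.0016, "y": -0.0009, "z": 0.001, "rx": 0.05, "ry": -0.1, "rz": -0.02}, {"x": -0.0016, "y": -0.0009, "z": 0.001, "rx": 0.05, "ry": -0.1, "rz": -0.02}, {"x": -0.0016, "y": -0.0008, "z": 0.001, "rx": 0.05, "ry": -0.1, "rz": -0.02}]
```

Emit:
jog_arm --series '[{"x":0,"y":0,"z":0.002,"rx":0.1,"ry":-0.2,"rz":0},{"x":0,"y":0,"z":0.002,"rx":0,"ry":-0.1,"rz":0}]'

```text
time: 23.97
tool_pos: [0.4652, 0.0837, 0.0912]
ee_rot: [3.14, -0.001, 0.244]
wrist_force: [0.7, -0.1, -3.7]
width: 0.0159
```

Emit:
jog_arm --series '[{"x":0,"y":0,"z":0.001,"rx":0,"ry":0,"rz":0}]'

```text
time: 24.05
tool_pos: [0.4651, 0.0837, 0.09]
ee_rot: [3.14, -0.0, 0.244]
wrist_force: [0.2, -0.9, -2.4]
width: 0.0157
```

Emit:
jog_arm --series '[{"x":0,"y":0,"z":0.001,"rx":0,"ry":0,"rz":0},{"x":0,"y":0,"z":0.001,"rx":0,"ry":0,"rz":0}]'

```text
time: 24.22
tool_pos: [0.4656, 0.0835, 0.0894]
ee_rot: [3.14, -0.001, 0.244]
wrist_force: [-2.4, -1.0, 5.3]
width: 0.0155
```

Emit:
jog_arm --series '[{"x":0,"y":0,"z":0.001,"rx":0,"ry":0,"rz":0}]'

```text
time: 24.3
tool_pos: [0.4656, 0.0835, 0.0894]
ee_rot: [3.14, -0.001, 0.244]
wrist_force: [-3.0, -1.3, 4.8]
width: 0.0158
```

Contact (+5 N), tilt near zero. Releasing.

Emit:
jog_arm --claw 0.4 --series '[{"x":0,"y":0,"z":0,"rx":0,"ry":0,"rz":0},{"x":0,"y":0,"z":0,"rx":0,"ry":0,"rz":0},{"x":0,"y":0,"z":0,"rx":0,"ry":0,"rz":0},{"x":0,"y":0,"z":0,"rx":0,"ry":0,"rz":0}]'

```text
time: 24.63
tool_pos: [0.4677, 0.0838, 0.0907]
ee_rot: [3.139, -0.007, 0.244]
wrist_force: [0.5, -0.3, -0.7]
width: 0.0363
```

```bash
python3 - <<'E'
from h import *
plan(.465,.0835,.14,14,n=3)
s=snap('wrist','w20.png')
E
```

```text
from [0.4677 0.0838 0.0907] [179.85  -0.42  13.96] rotvec [ 0.15 -0.42 -0.04] N 3
[{"x": -0.0008, "y": -0.0001, "z": -0.0164, "rx": 0.05, "ry": -0.14, "rz": -0.01}, {"x": -0.0008, "y": -0.0001, "z": -0.0164, "rx": 0.05, "ry": -0.14, "rz": -0.01}, {"x": -0.0008, "y": -0.0001, "z": -0.0164, "rx": 0.05, "ry": -0.14, "rz": -0.01}]
```

View pics/w20.png

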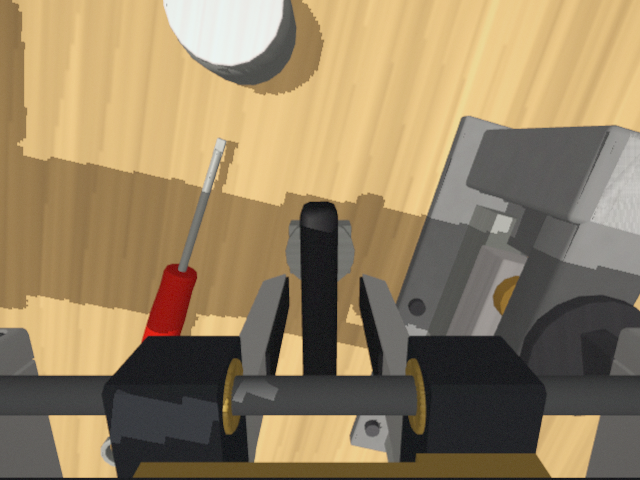

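The wrist view shows the driver upright at (320,250), free between the open fingers. Rising straight up.

Emit:
jog_arm --series '[{"x":-0.001,"y":0,"z":-0.012,"rx":0,"ry":-0.1,"rz":0},{"x":-0.001,"y":0,"z":-0.02,"rx":0,"ry":-0.1,"rz":0},{"x":0,"y":0,"z":-0.03,"rx":0,"ry":0,"rz":0},{"x":0,"y":0,"z":-0.035,"rx":0,"ry":0,"rz":0},{"x":0,"y":0,"z":-0.035,"rx":0,"ry":0,"rz":0},{"x":-0.01,"y":0,"z":-0.035,"rx":0,"ry":0,"rz":0},{"x":-0.03,"y":0.01,"z":-0.01,"rx":0,"ry":0,"rz":0},{"x":-0.035,"y":0.01,"z":0,"rx":0,"ry":0,"rz":0},{"x":-0.035,"y":0.01,"z":0,"rx":0,"ry":0,"rz":0}]'

```text
time: 25.43
tool_pos: [0.3653, 0.0282, 0.2721]
ee_rot: [3.14, 0.003, 0.25]
wrist_force: [-0.1, -0.9, 0.4]
width: 0.0377
```

```bash
python3 - <<'E'
from h import *
for n in ('top','side'): s=snap(n,n+'21.png')
crop('side21.png',(180,160,200,180),4,'s21c.png');crop('top21.png',(250,190,160,120),5,'t21c.png')
E
```

```text
(no output)
```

View pics/top21.png

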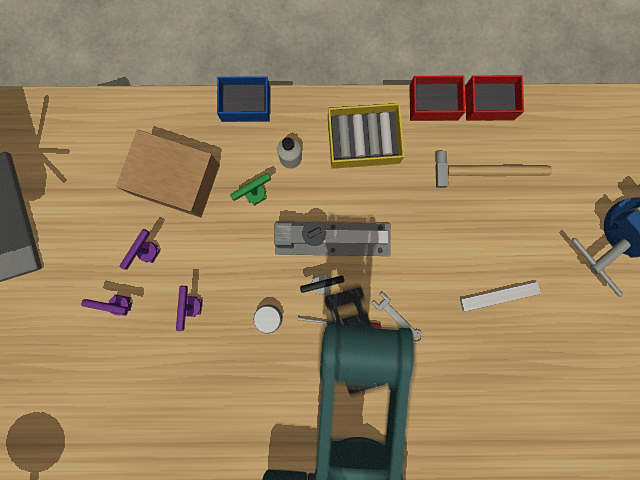

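View pics/t21c.png

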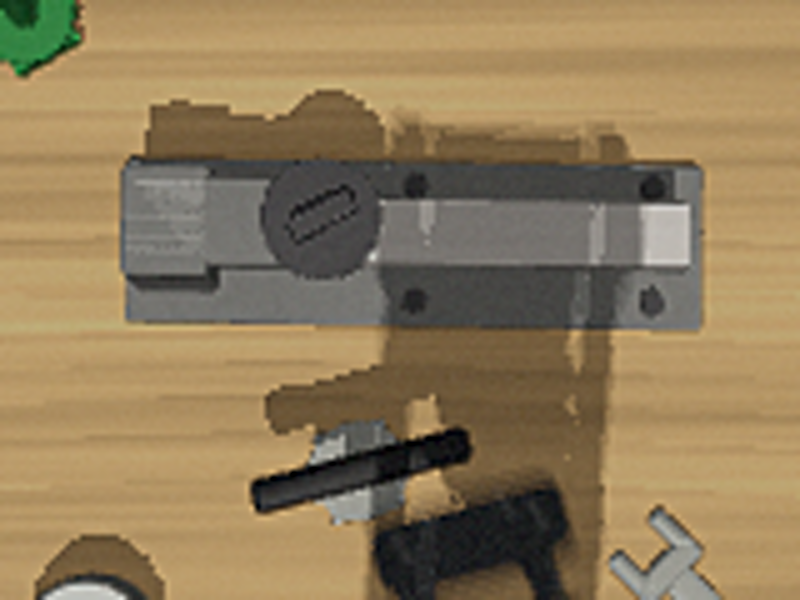

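View pics/s21c.png

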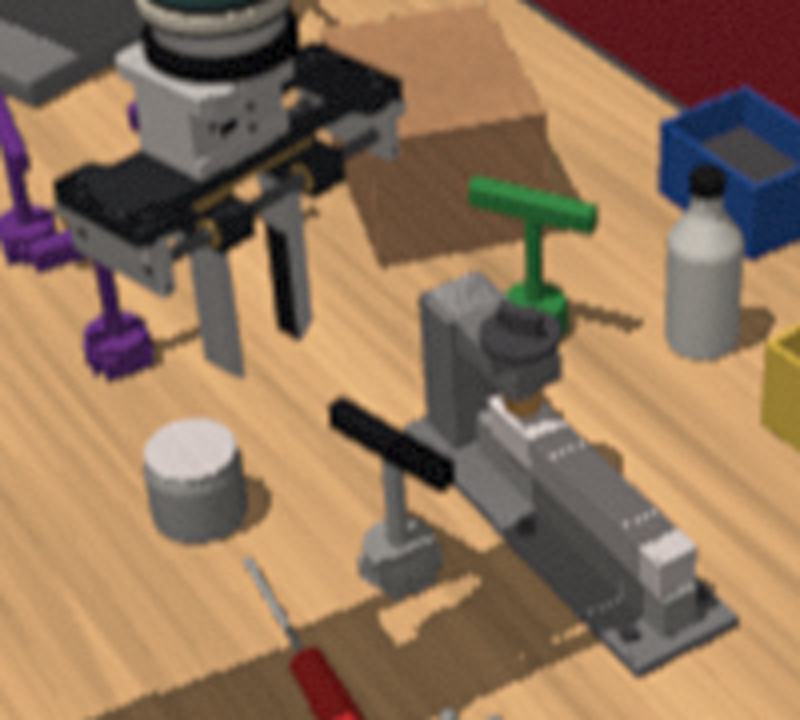

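```bash
python3 - <<'E'
from h import *
T=CAL['top'];g=lambda p:((p[0]+.5)/5+250-.5,(p[1]+.5)/5+190-.5)
def ang(a,b,z):
    A,B=at_z(T,g(a),z),at_z(T,g(b),z);d=A-B;return np.degrees(np.arctan2(d[1],d[0])).round(1),A.round(4),B.round(4)
print('tang',ang((286,219),(348,186),.156)[0],ang((297,242),(358,209),.156)[0])
print('base',ang((125,322),(703,329),.012)[0],'bar',ang((390,200),(688,205),.075),ang((390,265),(688,268),.075))
print('rest x fix end',at_z(T,g((703,245)),.012).round(4))
print(ticket.close_job())
E
```

```text
tang 117.8 118.2
base 89.0 bar (np.float64(88.7), array([0.5901, 0.0681, 0.075 ]), array([ 0.587 , -0.0702,  0.075 ])) (np.float64(89.1), array([0.5599, 0.0683, 0.075 ]), array([ 0.5577, -0.0697,  0.075 ]))
rest x fix end [ 0.5734 -0.0852  0.012 ]
the job is handed in; nothing more can be done
None
```

The height stop is set and the job was handed in, with the clock at about 25.5 s of the 72 s. No verdict was reported.

- **Bar:** I laid the thicker bar on the rail. Its height measured about 29 mm against about 16 mm for the other. Its end reaches about 19 to 20 mm past the foot's centre. It is centred to about 1 mm and square to about 0.3°.
- **Screw:** I turned it with the black driver in two strokes, letting go and regripping half a turn round in between. Estimates of the final angle:

| Check | Screw angle (rad) |
|---|---|
| Wrist camera, straight above | 4.21 |
| Driver angle | 4.23 |
| Final top view | about 4.2 |
| Earlier oblique wrist view | 4.17 |

  The target was 4.25, so the foot is pushed in about 2.7 to 2.9 mm.
- **Driver:** it stands upright on the bench beside the fixture, at about (0.465, 0.084). The gripper is open and clear of everything.
- **Bystanders:** the others look undisturbed in the last top view. The arm hid part of the screwdriver and wrench in that picture.

I did not measure the foot's travel directly. It is worked out from the screw angle.

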